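# Fit the change gear on a turntable drive and latch it

## Robot

A 6-joint arm with a two-finger parallel gripper is mounted at the origin on the work surface. World frame = base frame: x ahead of the robot, y to its left, z up, the work surface at z = 0. Lengths are in m, angles in rad, forces in N, time in s.
With the tool pointing down it reaches from about 0.35 to 0.8 m from the base axis. Payload 7.3 kg.
Tool frame: the origin (TCP) lies midway between the tips of the shut fingers; the grasp point (between the pads) lies 19 mm behind it (ctrl.grip_point_offset is the distance from the TCP to the grasp point, in m); z points along the fingers, x is the direction in which the jaws open and shut, and the axes are right-handed (so a half turn about z gives the same grasp; the last joint's range is limited). The gripper opens to 85 mm and grips with 20 to 120 N. Pads are 22 mm wide; open, the fingers measure 114 mm over their backs; the gripper's body (76 mm by 85 mm) begins 54 mm behind the grasp point. The pads swing forward as they close: fully open they stand 13 mm farther back than shut.
Start: joints at [0.959, 0.342, 1.524, -0, 1.275, -0.146], TCP at [0.236, 0.469, 0.231] pointing down, gripper open.
Joint ranges: [-2.53, 2.53], [-0.77, 2.02], [0.04, 2.7], [-1, 4.14], [0.28, 2.66], [-3.11, 3.11]. Speed limits (rad/s): [2.57, 2.57, 3.14, 3.14, 3.14, 3.14].

## Interface

Orientations are given as a unit quaternion [x, y, z, w].
In Python, from station import ctrl gives the robot as it stands. The module is installed in compiled form; this text tells all that it offers.
- The arm moves only by the tool carry_out, never from a script. Its argument "rows" is a list of rows, each an object with "grip": the closure, from 0 (fully open) to 1 (shut); "delta_pos": the shift along the tool's x, y, z in m, a list of three; "turn": the turn, a rotation vector about the tool's x, y, z in rad, a list of three. A call has 1 to 12 rows; each row is the pose to reach, as a shift and turn from the pose measured when the call began, along the tool's axes at that moment; what a row does not reach only later rows make up. A row lasts 1/12 s, in which the tool goes at most 41.7 mm and 7.16 degrees, less where a joint would pass 70% of its speed; a pose out of reach is approached as far as the arm can. A call with a gripper value outside its range is refused whole. The fingers move at their own pace and stop on an object; "newtons" is the grip in N (left out, the last holds). Time passes only in rows, so rows that repeat a pose let the fingers close. It gives the time, the measured TCP pose, the force and the opening at its end, in the units of the state.
- ctrl.observe(): the state, without advancing time (a new reading comes with each control period).
- ctrl.camera(name): name is "scene" or "top"; returns a dict with "frame" (420x560x3 uint8, blue, green, red), "camera_matrix" (3x3 intrinsics, pixels), "view" (4x4, takes a point from world to camera coordinates). Camera axes: x right, y up, looking along -z (the intrinsics and any distortion apply to the point x, -y, -z); pixel columns grow to the right and rows downward; lengths in m; the calibration is good to about 2 mm. A picture is of the moment at which its call begins. There is no depth.
- ctrl.job_done(): hands the job in, once; it reports no verdict.
The state is a dict: "time_s": time; "qpos": joint angles; "joint_velocities": joint speeds; "joint_efforts": joint torques, N m; "tool_pos": TCP position; "orientation": TCP orientation; "contact_force": force on the tool from outside, world axes, zero at the start; "ft_torque": the same for the moment, N m; "finger_gap": finger opening in m.
Only numpy, scipy, OpenCV 4.12 (cv2) and the standard library are available. Lean on these libraries where they do the work, as an engineer would, in place of code of your own. Each camera call takes 0.05 s, during which the arm holds its last target.

## Task

Fit the larger of the two loose change gears on the open drive of the welding turntable: line its wide spline slot up with the hub's wide spline and let it down until it sits fully home. Then lock it with the latch plate: tip the plate so that one end of its oblong eye goes in under the stud's wide head, bring it level, and centre it so that it drops flat on the gear over the stud's foot. Leave the other loose things where they are.

Things in the scene. Friction and masses are not known exactly. Their poses are not given: they have to be found in the camera images.
- gear_mid (a point): The larger of two plain steel spur gears, 101 mm across its 32 teeth, lying flat; 0.7 kg. The point is on its axis, half-way up its 30 mm height; z up, x through the middle of its wide master slot. The toothed flange is the lower 10 mm; above it stands a smooth round boss, 65 mm in diameter and 20 mm high, to grip it by.
- gear_top (a point): The same gear's top face (end of the boss), on the axis, same axes. The bore runs right through: 43 mm in diameter, with six slots 60 degrees apart that reach out to 53 mm diameter. Five slots are 9 mm wide; the master slot (along +x, beside a dark punch mark) is 15 mm wide.
- small_gear_mid (a point): The smaller gear, a bystander: same boss, bore and height (30 mm), but only 77 mm across the teeth. The point is on its axis, half-way up.
- eye (a point): Latch plate, plain steel, 5 mm thick, lying flat, fin up; 0.14 kg. The point is the centre of its oblong eye, half-way through the thickness. The eye is 32 mm (x) by 20 mm (y) in a frame 60 by 42 mm: end bars 14 mm wide, side rails 11 mm. From the +x bar a 20 mm wide tail runs on to 55 mm from the point. x points to the fin, z up from the plate.
- fin (a point): Upright grip fin welded on the latch plate's tail: 24 mm along x, 10 mm thick along y, 27 mm high. The point is its centre, 41 mm along x from the eye's centre and 16 mm above it (its foot, on the plate's top face, is 13.5 mm below); same axes as the eye.
- seat (a point): Splined hub, upright on the fixed grey gear case. The point is on its axis, on the collar where the gear's underside rests when home; z up, x along the wide master spline. Core 40 mm in diameter, top 28 mm above the point. Six splines 60 degrees apart out to 49 mm diameter: five 6 mm wide, the master 12 mm, with tapered tops. The case's top is 4 mm below and reaches 70 mm to -x and -y.
- stud_head (a point): Latch stud on the hub's axis, above the hub; the point is the centre of its wide head, a bar 38 mm long (x), 12 mm wide (y), 6 mm high; same axes as the seat. Below the head is a round waist 10 mm in diameter and 13 mm high. With the gear home, its top face is 17 mm below the head's underside. The eye cannot pass the head level; the plate may point either way along x.
- stud_foot (a point): Centre of the stud's oblong foot on the hub's top, under the waist: 28 mm (x) by 16 mm (y), 6 mm high, top edges bevelled by 2 mm, of which 4 mm stand above the top face of a gear that is home. Seated, the eye lies round this foot, the plate flat on the gear.
- pinion_nut (a point): Top of the shaft and nut (18 mm across) of the fixed drive pinion beside the hub, 66 mm from the hub's axis along +y and 26 mm above the seat. The nut's foot is 10 mm above the seat; the pinion, 41 mm across the teeth, is level with the flange of a gear that is home, and meshes with it when the splines are lined up.
- guard_corner (a point): Top corner, 26 mm above the seat, of two 8 mm thick guard walls on the case (its cover is off): one runs from here to -y on the +x side of the hub (inner face 72 mm from the axis), one to -x on the +y side (inner face 92 mm from the axis).
- turntable (a point): Centre of the round turntable's top, 190 mm from the hub along x: 170 mm in diameter, fixed, with three jaws that hold a pipe stub, 57 mm in diameter, 75 mm high.
- tape_mid (a point): Roll of masking tape lying flat, 104 mm in diameter, 48 mm high, a bystander. The point is its centre.
- shell_a_mid (a point): Half-round aluminium clamp shell lying flat, outer radius 48 mm, inner 20 mm, 10 mm thick, a bystander. The point is about its middle.
- shell_b_mid (a point): A second half-round clamp shell, as the other, a bystander.
- cap_a_mid (a point): White plastic pipe cap, 34 mm in diameter, 20 mm high, a bystander. The point is its centre.
- cap_b_mid (a point): A second white pipe cap, as the other, a bystander.
- bend_mid (a point): Small stainless pipe bend lying flat, about 75 by 75 mm and 24 mm high, a bystander. The point is about its middle.
Things that resemble listed ones, but are neither listed nor needed, are in the scene too. Leave any green or orange look-alike of the part that bears eye alone. Leave any orange look-alike of the part that bears gear_mid alone.

How it is judged:
By the outcome, as a careful person would: the job done as asked, in the order asked, and still so for the second after the job is handed in, with the robot touching nothing.
It also fails if it takes over 67 s, if anything falls off the work surface, if the arm or the gripper's body presses on something with over 40 N, if the wrist force passes 120 N, or if a joint passes its speed limit or range.

## Working session

There is one attempt and no reset: what is moved stays moved. The work goes in short steps, Python scripts to look and compute and a tool call to move; the robot and the scene stay as the last step left them, time stands still between calls to the robot, and variables do not carry over. Pictures are saved under pics/ and viewed, and the job is handed in when it is done.

Besides the shell and the picture viewer there is one more tool, called after "Emit:" as name(argument=value, ...) on one line, values as JSON. carry_out: Moves the arm, as the interface text tells. Its arguments: {"type":"object","properties":{"rows":{"type":"array"},"newtons":{"type":"number"}},"required":["rows"]}

```bash
mkdir -p pics; ls
cat > h.py <<'E'
import numpy as np, cv2
from station import ctrl
def snap(name,tag):
    c=ctrl.camera(name); np.savez(f'pics/{tag}.npz',K=c['camera_matrix'],V=c['view'],f=c['frame'],**({'d':c['distortion']} if 'distortion' in c else {}))
    cv2.imwrite(f'pics/{tag}.png',c['frame']); return c
def load(tag): 
    z=np.load(f'pics/{tag}.npz'); return {'camera_matrix':z['K'],'view':z['V'],'frame':z['f']}
def proj(c,P):
    P=np.atleast_2d(P); p=(c['view']@np.c_[P,np.ones(len(P))].T)[:3]; p=np.array([p[0],-p[1],-p[2]])
    q=c['camera_matrix']@p; return (q[:2]/q[2]).T
def ray(c,uv):
    uv=np.atleast_2d(uv).astype(float); d=np.linalg.inv(c['camera_matrix'])@np.c_[uv,np.ones(len(uv))].T
    d=np.array([d[0],-d[1],-d[2]]); R=c['view'][:3,:3]; t=c['view'][:3,3]
    return -R.T@t,(R.T@d).T
def onz(c,uv,z):
    o,d=ray(c,uv); return o+d*((z-o[2])/d[:,2])[:,None]
E
python3 - <<'E'
from h import *
for n in ('scene','top'):
    c=snap(n,n+'0'); print(c.keys(),c['camera_matrix'],c['view'], ray(c,[280,210])[0])
print(ctrl.observe(), ctrl.grip_point_offset)
E
```

```text
pics
dict_keys(['frame', 'camera_matrix', 'view']) [[380.90095239   0.         279.002722  ]
 [  0.         380.90095239 215.9872583 ]
 [  0.           0.           1.        ]] [[-0.84425898  0.5359041   0.00579385  0.4272503 ]
 [-0.42719722 -0.67945232  0.59652919  0.17767341]
 [ 0.32361908  0.50115002  0.80257047 -1.26804286]
 [ 0.          0.          0.          1.        ]] [0.84697435 0.52723512 0.90923095]
dict_keys(['frame', 'camera_matrix', 'view']) [[420.33809046   0.         278.29209018]
 [  0.         420.33809046 204.32378102]
 [  0.           0.           1.        ]] [[-0.00957982 -0.99935421 -0.03463214  0.02619224]
 [ 0.99335184 -0.01348417  0.11432538 -0.53077132]
 [-0.11471853 -0.03330669  0.99283953 -1.09668487]
 [ 0.          0.          0.          1.        ]] [ 0.40168351 -0.01750862  1.15041981]
{'time_s': 0.1, 'qpos': array([ 9.59006999e-01,  3.42666503e-01,  1.52494353e+00,  4.70242134e-05,
        1.27541938e+00, -1.45976094e-01]), 'joint_velocities': array([-8.48969928e-05, -7.45645378e-04, -2.33319485e-03,  7.44231589e-04,
       -4.25257168e-04,  1.54044432e-03]), 'joint_efforts': array([ 1.45873797e-03, -4.34449804e+01, -2.46488160e+01, -6.03648118e-05,
        4.57015412e-03,  1.96608148e-06]), 'tool_pos': array([0.23554414, 0.46877955, 0.23068079]), 'orientation': array([ 8.51222958e-01,  5.24803734e-01, -6.68728216e-04,  2.63399625e-04]), 'contact_force': array([0.03029776, 0.0835114 , 1.4567764 ]), 'ft_torque': array([0.0415662 , 0.0075165 , 0.02198095]), 'finger_gap': 0.08542708921255625} 0.0187
```

View pics/scene0.png

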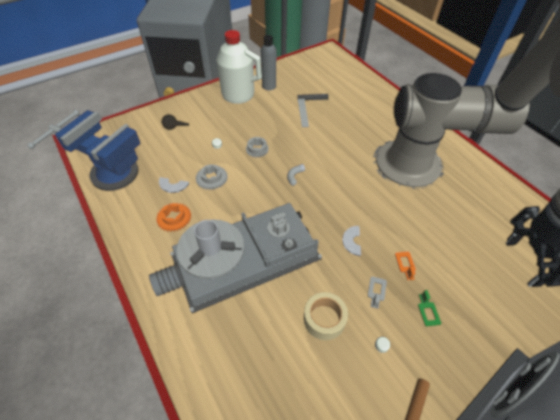

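View pics/top0.png

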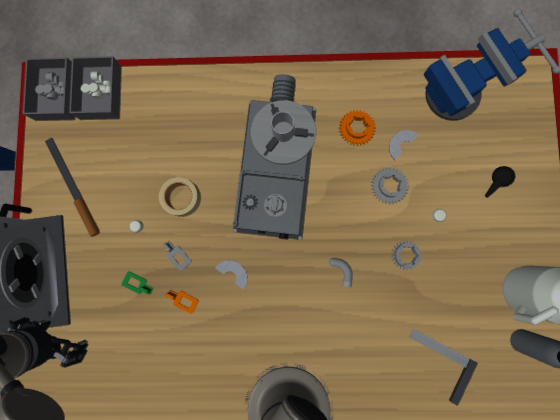

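Gear candidates in the top view are orange (357,127), large steel (390,186) and small steel (406,255). Latch plate candidates are steel (177,255), green (137,283) and orange (184,299). I choose the steel gear at (390,186) and the steel plate at (177,255), and will check both in crops.

Run:
```python
from h import *
t=load('top0');s=load('scene0')
def crop(c,x,y,w,h,W,H): return cv2.resize(c['frame'][y:y+h,x:x+w],(W,H),interpolation=cv2.INTER_CUBIC)
a=crop(t,360,156,60,60,400,300*4//3)
b=crop(t,150,230,60,60,400,400)
cv2.imwrite('pics/c1.png',np.hstack([a,b]))
cv2.imwrite('pics/c2.png',crop(t,230,160,80,80,600,600))
cv2.imwrite('pics/c3.png',crop(s,240,195,90,70,771,600))
cv2.imwrite('pics/c4.png',np.hstack([crop(s,185,150,54,54,400,400),crop(s,350,265,54,54,400,400)]))
for n,uv,z in [('gear top',(390,186),.03),('small',(406,255),.03),('eye',(180,258),.0025),('hub?',(275,205),.07)]: print(n,onz(t,uv,z))
```

```text
gear top [[ 0.57639538 -0.27918666  0.03      ]]
small [[ 0.39292506 -0.31348357  0.03      ]]
eye [[0.39032298 0.29116189 0.0025    ]]
hub? [[0.52487504 0.02728103 0.07      ]]
```

View pics/c1.png

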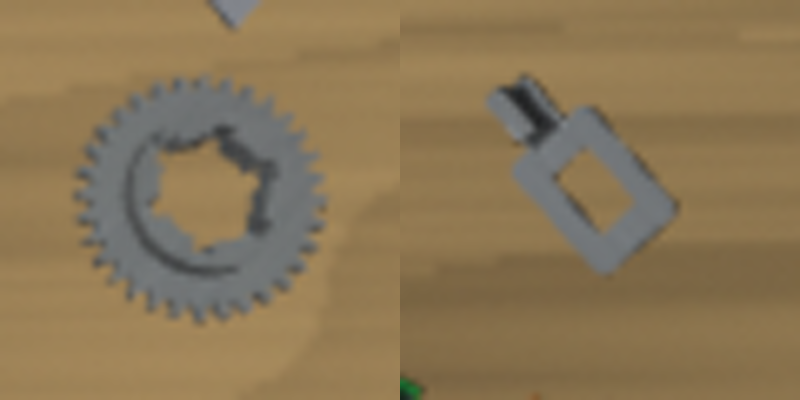

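View pics/c2.png

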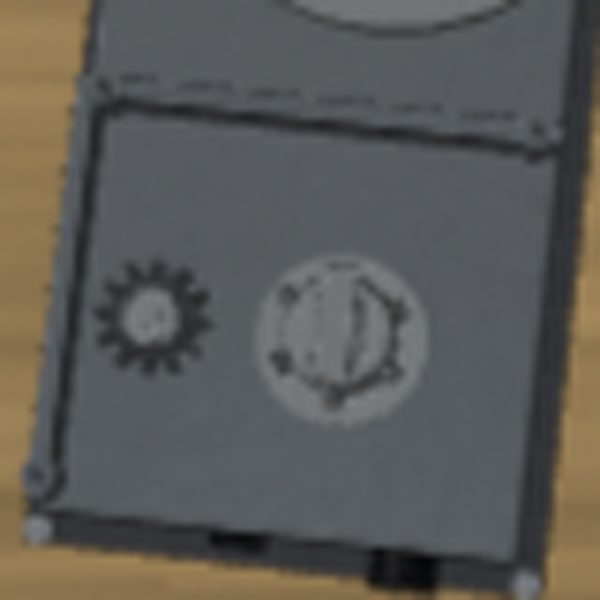

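View pics/c3.png

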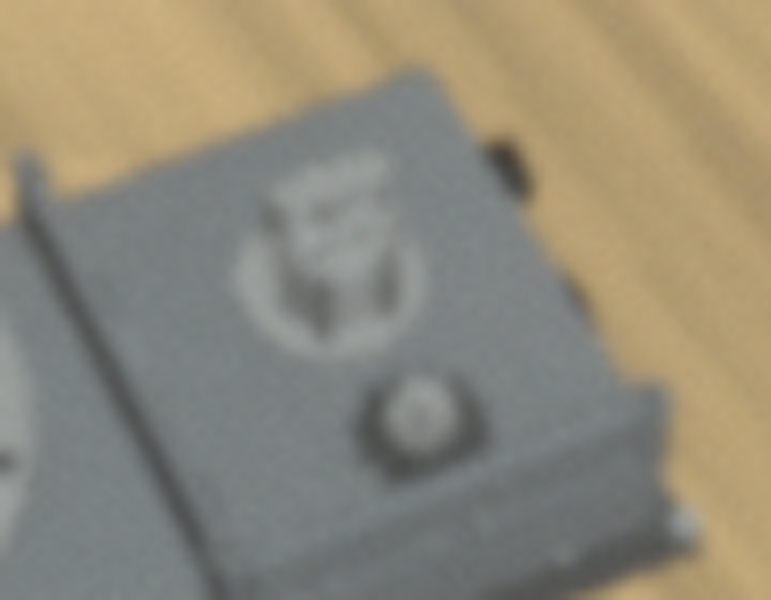

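View pics/c4.png

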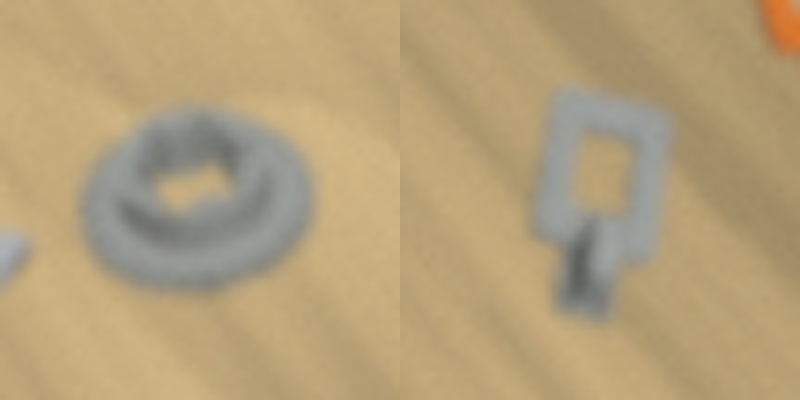

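The crops confirm the choices: a plain steel gear with 32 fine teeth at top (390,186), larger than the one at (406,255), and the plain steel plate with its fin towards the upper left at top (177,255). Next I'll measure them precisely.

```bash
cat > m1.py <<'E'
from h import *
t=load('top0');s=load('scene0')
def tri(ut,us):
    o1,d1=ray(t,ut);o2,d2=ray(s,us);d1=d1[0]/np.linalg.norm(d1);d2=d2[0]/np.linalg.norm(d2)
    A=np.c_[d1,-d2];x=np.linalg.lstsq(A,o2-o1,rcond=None)[0];p=o1+d1*x[0];q=o2+d2*x[1];return (p+q)/2,np.linalg.norm(p-q)
def grey(c,roi):
    x,y,w,h=roi;hsv=cv2.cvtColor(c['frame'],cv2.COLOR_BGR2HSV);m=np.zeros(hsv.shape[:2],np.uint8)
    m[y:y+h,x:x+w]=((hsv[y:y+h,x:x+w,1]<65)*255).astype(np.uint8)
    cs,_=cv2.findContours(m,cv2.RETR_CCOMP,cv2.CHAIN_APPROX_NONE);return m,sorted(cs,key=cv2.contourArea,reverse=True)
if __name__=='__main__':
    for c,roi in((t,(362,160,56,54)),(s,(190,160,45,32))):
        m,cs=grey(c,roi);k=cs[0][:,0,:]
        for z in (5,8):
            P=onz(c,k,z/1000)[:,:2].astype(np.float32);ctr,r=cv2.minEnclosingCircle(P);print('gear',z,ctr,r,cv2.fitEllipse(P))
    for n,a,b in [('nut',(250,202),(289.2,242.3)),('head',(274.7,203.3),(278.5,217.2))]: print(n,tri(a,b))
    def big(c,cx,cy,r,W): 
        M=np.float32([[W/(2*r),0,-(cx-r)*W/(2*r)],[0,W/(2*r),-(cy-r)*W/(2*r)]]);im=cv2.warpAffine(c['frame'],M,(W,W),flags=cv2.INTER_CUBIC)
        return cv2.convertScaleAbs(im,alpha=1.6,beta=-40)
    cv2.imwrite('pics/g.png',np.hstack([big(t,390,185,14,400),big(s,211,176,16,400)]))
E
python3 m1.py
```

```text
gear 5 (0.583106279373169, -0.2839420437812805) 0.05104595050215721 ((0.582947850227356, -0.28427425026893616), (0.09515698254108429, 0.09591044485569), 116.3686752319336)
gear 8 (0.5826311111450195, -0.28324419260025024) 0.05091254040598869 ((0.58247309923172, -0.28357556462287903), (0.09490776062011719, 0.09565924108028412), 116.36824798583984)
gear 5 (0.5825960636138916, -0.2882486581802368) 0.0558055080473423 ((0.5815080404281616, -0.2866927683353424), (0.09901323914527893, 0.10750246047973633), 163.05116271972656)
gear 8 (0.5834732055664062, -0.2855430841445923) 0.05562068149447441 ((0.5823887586593628, -0.28399237990379333), (0.09868474304676056, 0.10714579373598099), 163.05105590820312)
nut (array([0.53323336, 0.09171536, 0.07378338]), np.float64(0.0002607060141720161))
head (array([0.52532684, 0.02664977, 0.10338109]), np.float64(0.00011851691171369257))
```

View pics/g.png

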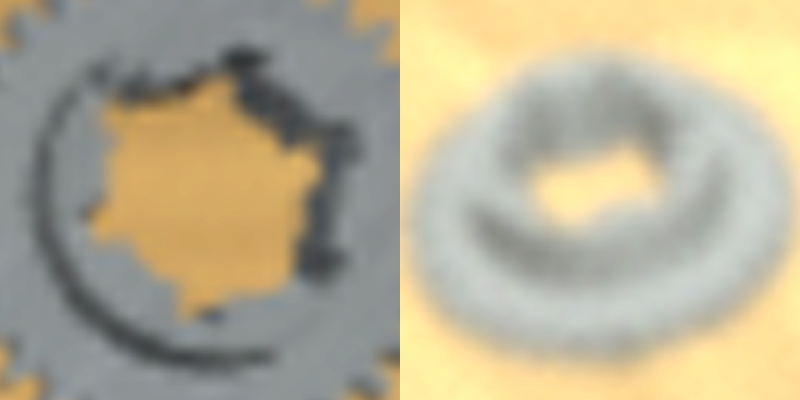

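```bash
cat > pol.py <<'E'
from h import *
def polar(c,ctr,z,rmax=.035,W=720,H=140):
    # rows radius 0..rmax, cols angle -180..180 in world
    a=np.radians(np.linspace(-180,180,W,endpoint=False));r=np.linspace(.015,rmax,H)
    A,Rr=np.meshgrid(a,r);P=np.stack([ctr[0]+Rr*np.cos(A),ctr[1]+Rr*np.sin(A),np.full_like(A,z)],-1).reshape(-1,3)
    uv=proj(c,P).astype(np.float32).reshape(H,W,2)
    return cv2.remap(c['frame'],uv[...,0],uv[...,1],cv2.INTER_CUBIC)
def rect(c,ctr,z,half,W=400):
    g=np.linspace(half,-half,W);X,Y=np.meshgrid(g,g,indexing='ij')
    P=np.stack([ctr[0]+X,ctr[1]+Y,np.full_like(X,z)],-1).reshape(-1,3)
    uv=proj(c,P).astype(np.float32).reshape(W,W,2)
    return cv2.remap(c['frame'],uv[...,0],uv[...,1],cv2.INTER_CUBIC)
E
python3 - <<'E'
from pol import *
t=load('top0');s=load('scene0');ctr=(.5826,-.2836)
a=np.vstack([cv2.convertScaleAbs(polar(c,ctr,.03),alpha=1.5,beta=-30) for c in(t,s)])
for i in range(0,720,60): cv2.putText(a,str(-180+i//2),(i,10),0,.35,(255,255,255),1)
cv2.imwrite('pics/p.png',a)
b=[cv2.convertScaleAbs(rect(c,ctr,.03,.035),alpha=1.5,beta=-30) for c in(t,s)]
for im in b:
  for r in (21.5,26.5,32.5): cv2.circle(im,(200,200),int(r/35*200),(0,0,255),1)
cv2.imwrite('pics/r.png',np.hstack(b))
E
```

```text
(no output)
```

View pics/p.png

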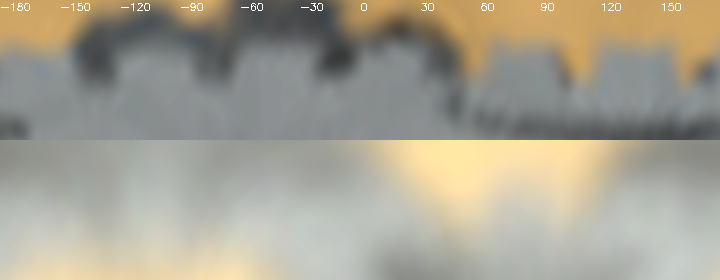

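View pics/r.png

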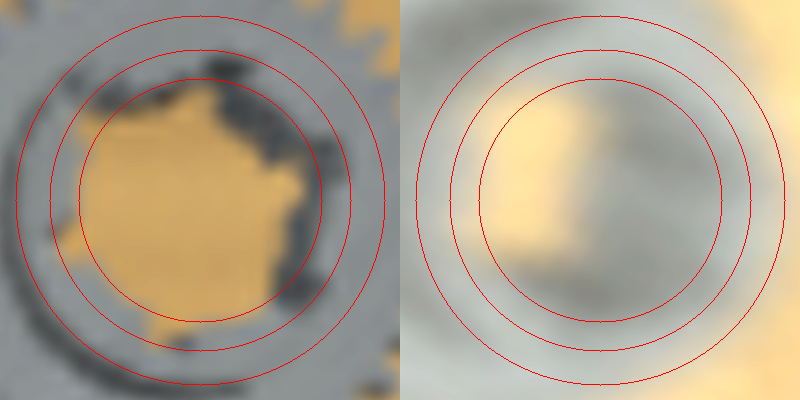

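Run:
```python
from h import *
t=load('top0');s=load('scene0')
def big(c,x,y,w,h,f,n):
    im=cv2.resize(c['frame'][y:y+h,x:x+w],None,fx=f,fy=f,interpolation=cv2.INTER_CUBIC)
    im=cv2.convertScaleAbs(im,alpha=1.7,beta=-60)
    for i in range(0,w,5):
        cv2.line(im,(i*f,0),(i*f,6 if i%10 else 12),(0,0,255),1)
        if i%10==0: cv2.putText(im,str(x+i),(i*f,24),0,.4,(0,0,255),1)
    for i in range(0,h,5):
        cv2.line(im,(0,i*f),(6 if i%10 else 12,i*f),(0,0,255),1)
        if i%10==0: cv2.putText(im,str(y+i),(14,i*f+4),0,.4,(0,0,255),1)
    cv2.imwrite(f'pics/{n}.png',im)
big(s,245,200,80,60,10,'hs'); big(t,230,165,80,60,10,'ht')
```

```text
(no output)
```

View pics/hs.png

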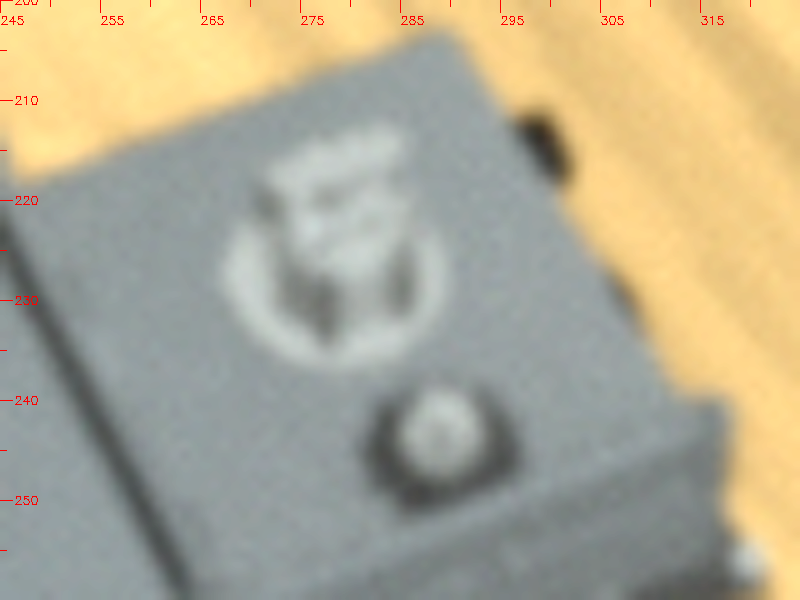

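View pics/ht.png

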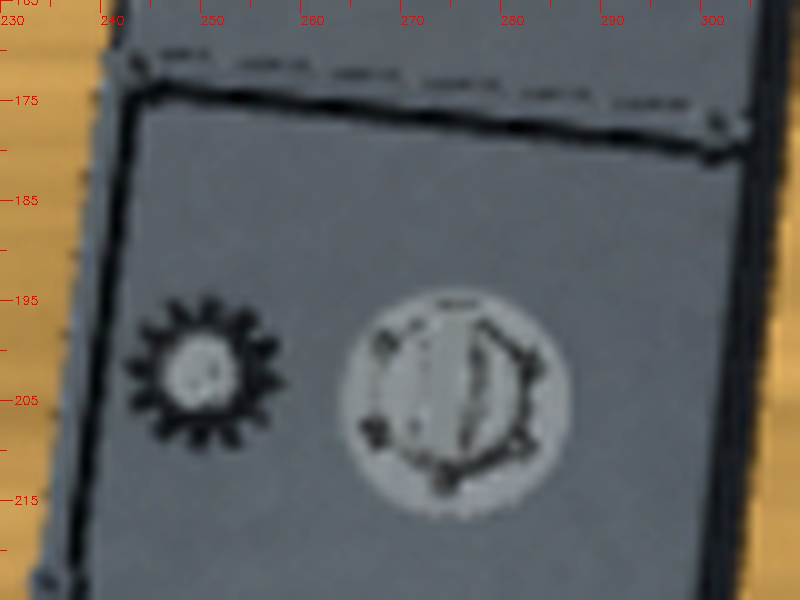

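Run:
```python
from m1 import *
for n,a,b in [('collar/seat',(275.15,204.8),(278.15,227.1)),('nuttop',(249.55,201.55),(288.65,241.05))]: print(n,tri(a,b))
# candidates
for z in (.046,.048,.05,.052):
    print(z,onz(t,(275.15,204.8),z)[0],onz(s,(278.15,227.1),z)[0],'nut',onz(t,(249.55,201.55),z+.026)[0],onz(s,(288.65,241.05),z+.026)[0],'headtop',onz(s,(278.35,215.05),z+.053)[0])
# turntable disk
for c,roi in((t,(240,85,85,85)),): pass
# case front/right edges in top view: bottom edges
g=cv2.cvtColor(t['frame'],cv2.COLOR_BGR2GRAY)
for y in (182,190,210,220): print(y,[int(v) for v in g[y,232:246]],[int(v) for v in g[y,295:314]])
```

```text
collar/seat (array([0.52656697, 0.02731468, 0.05969171]), np.float64(1.072982425905305e-05))
nuttop (array([0.53422081, 0.09171648, 0.08041881]), np.float64(0.0018259298357213422))
0.046 [0.52813893 0.02787401 0.046     ] [0.52139893 0.0192612  0.046     ] nut [0.53453993 0.09314497 0.072     ] [0.53175426 0.08670332 0.072     ] headtop [0.52007186 0.01776123 0.099     ]
0.048 [0.52790993 0.02779183 0.048     ] [0.52215325 0.02043812 0.048     ] nut [0.53429354 0.09293976 0.074     ] [0.53250727 0.08775568 0.074     ] headtop [0.52087879 0.01901883 0.101     ]
0.05 [0.52768093 0.02770965 0.05      ] [0.52290757 0.02161503 0.05      ] nut [0.53404715 0.09273454 0.076     ] [0.53326028 0.08880803 0.076     ] headtop [0.52168573 0.02027643 0.103     ]
0.052 [0.52745193 0.02762746 0.052     ] [0.52366189 0.02279194 0.052     ] nut [0.53380076 0.09252933 0.078     ] [0.53401328 0.08986039 0.078     ] headtop [0.52249267 0.02153403 0.105     ]
182 [125, 124, 125, 124, 123, 118, 93, 90, 84, 59, 48, 81, 92, 91] [91, 90, 90, 90, 89, 89, 90, 90, 85, 56, 48, 52, 53, 77, 125, 125, 125, 126, 126]
190 [121, 122, 122, 122, 116, 96, 91, 84, 58, 48, 79, 90, 91, 90] [89, 89, 89, 89, 89, 90, 89, 86, 60, 48, 53, 52, 78, 126, 126, 126, 127, 126, 126]
210 [125, 125, 121, 99, 92, 83, 40, 62, 91, 91, 90, 91, 90, 90] [90, 90, 89, 89, 89, 84, 56, 52, 54, 56, 78, 126, 126, 126, 126, 126, 128, 127, 127]
220 [129, 123, 98, 88, 75, 39, 64, 93, 93, 93, 92, 92, 93, 91] [92, 92, 92, 92, 84, 55, 52, 53, 61, 91, 129, 129, 129, 128, 129, 129, 129, 129, 129]
```

Run:
```python
from m1 import *
g=cv2.cvtColor(t['frame'],cv2.COLOR_BGR2GRAY).astype(float)
z=.053
ys=np.arange(182,222);L=[];R=[]
for y in ys:
    r=g[y,230:248]; i=np.argmin(r); w=np.clip(75-r[i-2:i+3],0,None); L.append(230+i+(w*np.arange(-2,3)).sum()/w.sum())
    r=g[y,290:315]; i=np.where(r<72)[0][0]; R.append(290+i-1+(r[i-1]-72)/(r[i-1]-r[i]))
xs=np.arange(248,300);T=[]
for x in xs:
    r=g[168:185,x]; i=np.argmin(r); w=np.clip(75-r[i-2:i+3],0,None); T.append(168+i+(w*np.arange(-2,3)).sum()/w.sum())
for n,uv in(('left',np.c_[L,ys]),('right',np.c_[R,ys]),('top',np.c_[xs,T])):
    P=onz(t,uv,z)[:,:2].astype(np.float32); vx,vy,x0,y0=cv2.fitLine(P,cv2.DIST_HUBER,0,.01,.01).ravel(); 
    n_=np.array([-vy,vx]);d=n_@(np.array([x0,y0])-[.527,.0273]);print(n,np.degrees(np.arctan2(vy,vx)),'dist from hub',d)
```

```text
Traceback (most recent call last):
ValueError: operands could not be broadcast together with shapes (3,) (5,)
```

```bash
cat > m2.py <<'E'
from m1 import *
g=cv2.cvtColor(t['frame'],cv2.COLOR_BGR2GRAY).astype(float)
z=.053
ys=np.arange(182,222);L=[];R=[]
def sub(r):
    i=np.argmin(r); i=min(max(i,2),len(r)-3); w=np.clip(75-r[i-2:i+3],0,None); return i+(w*np.arange(-2,3)).sum()/w.sum()
for y in ys:
    L.append(230+sub(g[y,230:248])); r=g[y,290:315]; i=np.where(r<72)[0][0]; R.append(290+i-1+(r[i-1]-72)/(r[i-1]-r[i]))
xs=np.arange(248,300);T=[168+sub(g[168:185,x]) for x in xs]
for n,uv in(('left',np.c_[L,ys]),('right',np.c_[R,ys]),('top',np.c_[xs,T])):
    P=onz(t,uv,z)[:,:2].astype(np.float32); vx,vy,x0,y0=cv2.fitLine(P,cv2.DIST_HUBER,0,.01,.01).ravel(); 
    n_=np.array([-vy,vx]);d=n_@(np.array([x0,y0])-[.527,.0273]);print(n,np.degrees(np.arctan2(vy,vx)),'dist from hub',d)
# plate
m,cs=grey(t,(150,232,60,50));k=[c for c in cs if 15<cv2.contourArea(c)<400];print([cv2.contourArea(c) for c in cs][:6])
for c in cs[:3]:
    P=onz(t,c[:,0,:],.005)[:,:2].astype(np.float32);r=cv2.minAreaRect(P);print('plate',r,'px ctr',c[:,0,:].mean(0))
E
python3 m2.py
```

```text
left -6.942258 dist from hub 0.09543865331766863
right -7.0119944 dist from hub -0.06712726223181861
top 82.872986 dist from hub -0.07480448975728597
[389.0, 91.0]
plate ((0.4006630778312683, 0.3035280704498291), (0.08864186704158783, 0.0431029237806797), 42.104225158691406) px ctr [175.86764706 255.10294118]
plate ((0.39039480686187744, 0.29463207721710205), (0.03350810706615448, 0.020955579355359077), 45.65189743041992) px ctr [178.53571429 258.03571429]
```

Run:
```python
from m1 import *
for c,(x0,y0,w,h) in((t,(258,188,36,36)),(s,(262,208,34,34))):
    g=cv2.cvtColor(c['frame'],cv2.COLOR_BGR2GRAY)[y0:y0+h,x0:x0+w]
    if c is t:
        big=cv2.resize(g,None,fx=10,fy=10,interpolation=cv2.INTER_CUBIC)
    else: big=cv2.resize(g,None,fx=10,fy=10,interpolation=cv2.INTER_CUBIC)
    bg=np.median(np.r_[g[0],g[-1],g[:,0],g[:,-1]]);print('bg',bg,g.max())
    m=(big>bg+ (14 if c is t else 20)).astype(np.uint8)*255
    cs,_=cv2.findContours(m,cv2.RETR_EXTERNAL,cv2.CHAIN_APPROX_NONE);k=max(cs,key=cv2.contourArea)
    hull=cv2.convexHull(k)[:,0].astype(float)
    uv=(hull+.5)/10-.5+[x0,y0]
    if c is s: uv=uv[uv[:,1]>224]
    print(uv.min(0),uv.max(0))
    for z in (.05,.055,.058): 
        P=onz(c,uv,z)[:,:2]; A=np.c_[2*P,np.ones(len(P))];sol=np.linalg.lstsq(A,(P**2).sum(1),rcond=None)[0];print(z,sol[:2],np.sqrt(sol[2]+sol[0]**2+sol[1]**2))
```

```text
bg 91.0 125
[263.65 193.65] [286.35 216.35]
0.05 [0.52742848 0.02812131] 0.0303243417610169
0.055 [0.52685713 0.02791398] 0.03018655642889355
0.058 [0.52651432 0.02778958] 0.030103885229618665
bg 128.5 173
[277.45 224.85] [282.95 227.15]
0.05 [0.51428016 0.01751528] 0.007897245953668716
0.055 [0.51621616 0.02048142] 0.007851290637705097
0.058 [0.51737776 0.02226111] 0.007823717448139995
```

```bash
cat > go.py <<'E'
from h import *
from scipy.spatial.transform import Rotation as Ro
def Rt(psi,tilt=0,axis_yaw=None):
    """jaw yaw psi deg, tool down; then tilt deg about world horizontal axis with yaw axis_yaw"""
    c,s_=np.cos(np.radians(psi)),np.sin(np.radians(psi))
    R=Ro.from_matrix(np.array([[c,s_,0],[s_,-c,0],[0,0,-1]]))
    if tilt: a=np.radians(axis_yaw);R=Ro.from_rotvec(np.radians(tilt)*np.array([np.cos(a),np.sin(a),0]))*R
    return R
def go(p,R):
    o=ctrl.observe();R0=Ro.from_quat(o['orientation']);d=R0.inv().apply(np.array(p)-o['tool_pos']);r=(R0.inv()*R).as_rotvec()
    print('t',round(o['time_s'],2),'delta',np.round(d,4).tolist(),'turn',np.round(r,4).tolist(),'deg',round(float(np.degrees(np.linalg.norm(r))),1));return d,r
def st():
    o=ctrl.observe();R=Ro.from_quat(o['orientation']).as_matrix()
    print('t',round(o['time_s'],2),'p',np.round(o['tool_pos'],4),'yaw',round(float(np.degrees(np.arctan2(R[1,0],R[0,0]))),2),'zax',np.round(R[:,2],4),'F',np.round(o['contact_force'],1),'gap',round(o['finger_gap'],4),'q',np.round(o['qpos'],2))
E
python3 - <<'E'
from go import *
go([.5826,-.2836,.10],Rt(46)); go([.5826,-.2836,.16],Rt(46))
E
```

```text
t 0.1 delta [-0.5161, 0.6481, 0.1312] turn [-0.0, 0.0014, 0.3021] deg 17.3
t 0.1 delta [-0.5162, 0.648, 0.0712] turn [-0.0, 0.0014, 0.3021] deg 17.3
```

Emit:
carry_out(rows=[{"grip":0,"delta_pos":[-0.516,0.648,0.02],"turn":[0,0,0.302]},{"grip":0,"delta_pos":[-0.516,0.648,0.02],"turn":[0,0,0.302]},{"grip":0,"delta_pos":[-0.516,0.648,0.02],"turn":[0,0,0.302]},{"grip":0,"delta_pos":[-0.516,0.648,0.02],"turn":[0,0,0.302]},{"grip":0,"delta_pos":[-0.516,0.648,0.02],"turn":[0,0,0.302]},{"grip":0,"delta_pos":[-0.516,0.648,0.02],"turn":[0,0,0.302]},{"grip":0,"delta_pos":[-0.516,0.648,0.02],"turn":[0,0,0.302]},{"grip":0,"delta_pos":[-0.516,0.648,0.02],"turn":[0,0,0.302]},{"grip":0,"delta_pos":[-0.516,0.648,0.02],"turn":[0,0,0.302]},{"grip":0,"delta_pos":[-0.516,0.648,0.02],"turn":[0,0,0.302]},{"grip":0,"delta_pos":[-0.516,0.648,0.02],"turn":[0,0,0.302]},{"grip":0,"delta_pos":[-0.516,0.648,0.02],"turn":[0,0,0.302]}])

```text
time_s: 1.1
tool_pos: [0.4453, 0.0131, 0.2191]
orientation: [0.921, 0.391, -0.001, 0.0]
contact_force: [0.6, 1.2, -0.2]
finger_gap: 0.0852
```

Run:
```python
from go import *
st();go([.5826,-.2836,.08],Rt(46))
```

```text
t 1.1 p [0.4453 0.0131 0.2191] yaw 45.99 zax [-0.0011 -0.001  -1.    ] F [ 0.6  1.2 -0.2] gap 0.0852 q [-0.14  0.21  1.75 -0.    1.19 -0.94]
t 1.1 delta [-0.1178, 0.3049, 0.1392] turn [-0.0001, 0.0015, -0.0001] deg 0.1
```

Emit:
carry_out(rows=[{"grip":0,"delta_pos":[-0.118,0.305,0.139],"turn":[0,0,0]},{"grip":0,"delta_pos":[-0.118,0.305,0.139],"turn":[0,0,0]},{"grip":0,"delta_pos":[-0.118,0.305,0.139],"turn":[0,0,0]},{"grip":0,"delta_pos":[-0.118,0.305,0.139],"turn":[0,0,0]},{"grip":0,"delta_pos":[-0.118,0.305,0.139],"turn":[0,0,0]},{"grip":0,"delta_pos":[-0.118,0.305,0.139],"turn":[0,0,0]},{"grip":0,"delta_pos":[-0.118,0.305,0.139],"turn":[0,0,0]},{"grip":0,"delta_pos":[-0.118,0.305,0.139],"turn":[0,0,0]},{"grip":0,"delta_pos":[-0.118,0.305,0.139],"turn":[0,0,0]},{"grip":0,"delta_pos":[-0.118,0.305,0.139],"turn":[0,0,0]},{"grip":0,"delta_pos":[-0.118,0.305,0.139],"turn":[0,0,0]}])

```text
time_s: 2.02
tool_pos: [0.5818, -0.2844, 0.0784]
orientation: [0.921, 0.39, -0.001, -0.001]
contact_force: [-0.8, -0.2, -0.5]
finger_gap: 0.0852
```

Run:
```python
from go import *
st();go([.5826,-.2836,.007],Rt(46))
for n in('scene','top'):
    c=snap(n,n+'1');p=proj(c,ctrl.observe()['tool_pos']);print(n,p)
from pol import *
a=[]
for n in('scene','top'):
    c=load(n+'1');p=proj(c,[[.5826,-.2836,.05]])[0].astype(int);im=c['frame'][p[1]-35:p[1]+35,p[0]-35:p[0]+35];a.append(cv2.resize(im,(400,400),interpolation=cv2.INTER_CUBIC))
cv2.imwrite('pics/a1.png',np.hstack(a))
```

```text
t 2.02 p [ 0.5818 -0.2844  0.0784] yaw 45.89 zax [-3.5e-03  8.0e-04 -1.0e+00] F [-0.8 -0.2 -0.5] gap 0.0852 q [-0.57  0.71  1.34 -0.    1.1  -1.37]
t 2.02 delta [0.0012, 0.0003, 0.0714] turn [-0.0031, 0.0018, -0.0019] deg 0.2
scene [[208.12693813 160.40215843]]
top [[395.85976166 180.64178652]]
```

View pics/a1.png

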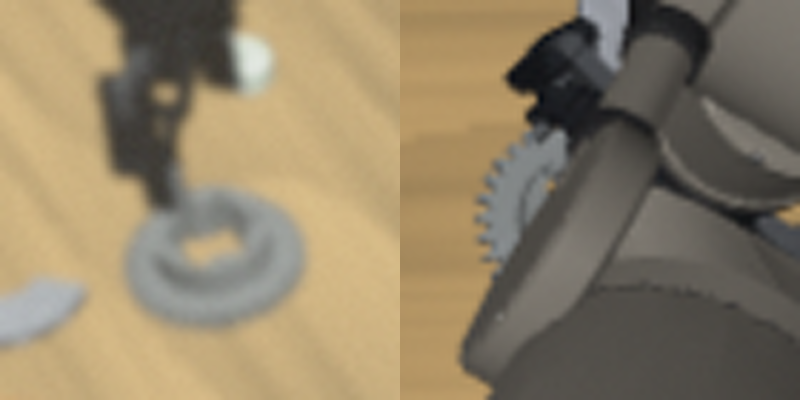

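Emit:
carry_out(rows=[{"grip":0,"delta_pos":[0.001,0,0.04],"turn":[0,0,0]},{"grip":0,"delta_pos":[0.001,0,0.06],"turn":[0,0,0]},{"grip":0,"delta_pos":[0.001,0,0.071],"turn":[0,0,0]},{"grip":0,"delta_pos":[0.001,0,0.071],"turn":[0,0,0]},{"grip":0,"delta_pos":[0.001,0,0.071],"turn":[0,0,0]}], newtons=70)

```text
time_s: 2.53
tool_pos: [0.5832, -0.2816, 0.0101]
orientation: [0.92, 0.391, -0.001, -0.0]
contact_force: [1.0, 0.8, 0.4]
finger_gap: 0.0854
```

Emit:
carry_out(rows=[{"grip":1,"delta_pos":[0,0,0],"turn":[0,0,0]},{"grip":1,"delta_pos":[0,0,0],"turn":[0,0,0]},{"grip":1,"delta_pos":[0,0,0],"turn":[0,0,0]},{"grip":1,"delta_pos":[0,0,0],"turn":[0,0,0]},{"grip":1,"delta_pos":[0,0,0],"turn":[0,0,0]},{"grip":1,"delta_pos":[0,0,0],"turn":[0,0,0]}], newtons=70)

```text
time_s: 3.03
tool_pos: [0.5843, -0.2825, 0.0132]
orientation: [0.92, 0.391, 0.0, 0.002]
contact_force: [-2.7, 0.3, 7.7]
finger_gap: 0.0626
```

```bash
python3 -c "
from go import *
st();go([.5826,-.2836,.15],Rt(46))"
```

```text
t 3.03 p [ 0.5843 -0.2825  0.0132] yaw 46.08 zax [ 0.0022 -0.0031 -1.    ] F [-2.7  0.3  7.7] gap 0.0626 q [-0.57  0.78  1.39 -0.    0.96 -1.37]
t 3.03 delta [-0.002, 0.0001, -0.1368] turn [0.0037, 0.0007, 0.0014] deg 0.2
```

Emit:
carry_out(rows=[{"grip":1,"delta_pos":[0,0,-0.03],"turn":[0,0,0]},{"grip":1,"delta_pos":[0,0,-0.07],"turn":[0,0,0]},{"grip":1,"delta_pos":[0,0,-0.1],"turn":[0,0,0]},{"grip":1,"delta_pos":[0,0,-0.137],"turn":[0,0,0]},{"grip":1,"delta_pos":[0,0,-0.137],"turn":[0,0,0]},{"grip":1,"delta_pos":[0,0,-0.137],"turn":[0,0,0]}])

```text
time_s: 3.53
tool_pos: [0.5848, -0.2825, 0.1526]
orientation: [0.92, 0.391, 0.002, 0.004]
contact_force: [-0.3, -0.0, -8.5]
finger_gap: 0.0626
```

```bash
python3 -c "
from go import *
st()
o=ctrl.observe()['tool_pos']
a=[]
for n in('scene','top'):
    c=snap(n,n+'2');p=proj(c,o)[0].astype(int);print(n,p);im=c['frame'][p[1]-45:p[1]+45,p[0]-45:p[0]+45];a.append(cv2.resize(im,(400,400),interpolation=cv2.INTER_CUBIC))
cv2.imwrite('pics/a2.png',np.hstack(a))
go([.527,.028,.20],Rt(-7))
"
```

```text
t 3.53 p [ 0.5848 -0.2825  0.1526] yaw 46.08 zax [ 0.0064 -0.0057 -1.    ] F [-0.3 -0.  -8.5] gap 0.0626 q [-0.57  0.63  1.27 -0.    1.24 -1.37]
scene [203 142]
top [403 174]
t 3.63 delta [0.184, -0.2547, -0.052] turn [0.0006, 0.0014, 0.9264] deg 53.1
```

View pics/a2.png

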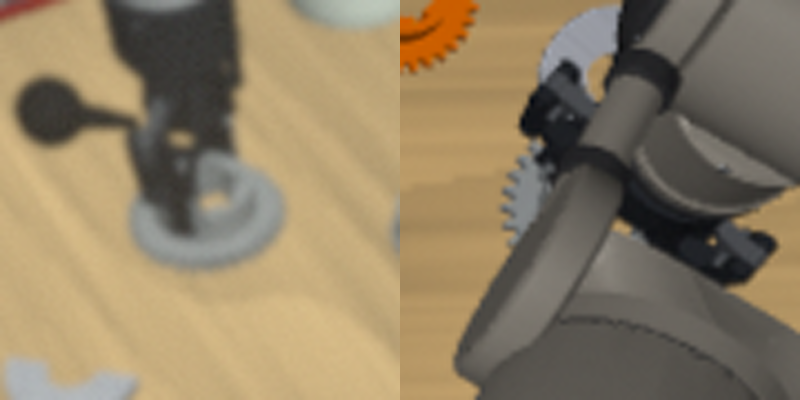

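Emit:
carry_out(rows=[{"grip":1,"delta_pos":[0.184,-0.2547,-0.052],"turn":[0,0,0.926]},{"grip":1,"delta_pos":[0.184,-0.2547,-0.052],"turn":[0,0,0.926]},{"grip":1,"delta_pos":[0.184,-0.2547,-0.052],"turn":[0,0,0.926]},{"grip":1,"delta_pos":[0.184,-0.2547,-0.052],"turn":[0,0,0.926]},{"grip":1,"delta_pos":[0.184,-0.2547,-0.052],"turn":[0,0,0.926]},{"grip":1,"delta_pos":[0.184,-0.2547,-0.052],"turn":[0,0,0.926]},{"grip":1,"delta_pos":[0.184,-0.2547,-0.052],"turn":[0,0,0.926]},{"grip":1,"delta_pos":[0.184,-0.2547,-0.052],"turn":[0,0,0.926]},{"grip":1,"delta_pos":[0.184,-0.2547,-0.052],"turn":[0,0,0.926]},{"grip":1,"delta_pos":[0.184,-0.2547,-0.052],"turn":[0,0,0.926]},{"grip":1,"delta_pos":[0.184,-0.2547,-0.052],"turn":[0,0,0.926]},{"grip":1,"delta_pos":[0.184,-0.2547,-0.052],"turn":[0,0,0.926]}])

```text
time_s: 4.63
tool_pos: [0.5265, 0.0272, 0.1986]
orientation: [0.998, -0.061, -0.002, 0.001]
contact_force: [0.4, -0.4, -7.1]
finger_gap: 0.0622
```

```bash
cat > look.py <<'E'
from go import *
import sys
def look(k,P,r=45):
    st();a=[]
    for n in('scene','top'):
        c=snap(n,n+k);p=np.round(proj(c,P)[0]).astype(int);print(n,'crop x0,y0',p-r,'scale',400/(2*r));im=c['frame'][max(p[1]-r,0):p[1]+r,max(p[0]-r,0):p[0]+r];a.append(cv2.resize(im,(400,400),interpolation=cv2.INTER_CUBIC))
    cv2.imwrite(f'pics/a{k}.png',np.hstack(a))
E
python3 -c "
from look import *
look('3',[.527,.028,.15])
go([.527,.028,.135],Rt(-7))
"
```

```text
t 4.63 p [0.5265 0.0272 0.1986] yaw -7.0 zax [-0.0038 -0.0011 -1.    ] F [ 0.4 -0.4 -7.1] gap 0.0622 q [-0.09  0.38  1.57 -0.    1.2   0.03]
scene crop x0,y0 [233 162] scale 4.444444444444445
top crop x0,y0 [228 155] scale 4.444444444444445
t 4.73 delta [0.0002, -0.0012, 0.064] turn [0.0013, 0.0027, -0.001] deg 0.2
```

View pics/a3.png

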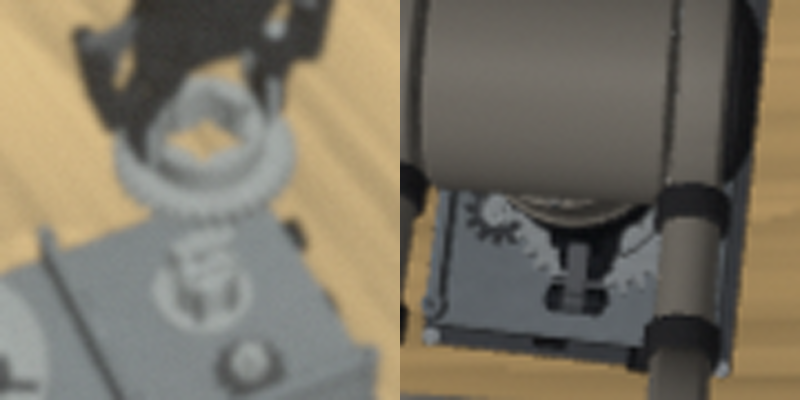

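```bash
cat > chk.py <<'E'
from go import *
def over(k,ctr,zb,n='scene',hub=(.527,.028,.055),yaw=-7,tag='o',box=(225,160,80,80),f=9):
    c=load(n+k);x,y,w,h=box
    im=cv2.resize(c['frame'][y:y+h,x:x+w],None,fx=f,fy=f,interpolation=cv2.INTER_CUBIC)
    th=np.linspace(0,2*np.pi,73)
    def circ(cx,cy,z,r,col):
        P=np.c_[cx+r*np.cos(th),cy+r*np.sin(th),np.full(73,z)];q=((proj(c,P)-[x,y]+.5)*f).astype(int)
        for a in q: cv2.circle(im,tuple(int(v) for v in a),1,col,-1)
    if ctr is not None:
        circ(*ctr,zb,.0505,(0,0,255));circ(*ctr,zb+.03,.0325,(0,255,0));circ(*ctr,zb+.03,.0215,(255,255,0))
        a=np.radians(yaw);P=[[ctr[0]+r*np.cos(a),ctr[1]+r*np.sin(a),zb+.03] for r in(.0215,.0265)]
        q=((proj(c,P)-[x,y]+.5)*f).astype(int);cv2.line(im,tuple(map(int,q[0])),tuple(map(int,q[1])),(0,0,255),2)
    if hub is not None:
        circ(hub[0],hub[1],hub[2],.030,(255,0,255));a=np.radians(yaw)
        ca,sa=np.cos(a),np.sin(a)
        P=[[hub[0]+u*ca-v*sa,hub[1]+u*sa+v*ca,hub[2]+.053] for u,v in((-.019,-.006),(.019,-.006),(.019,.006),(-.019,.006))]
        q=((proj(c,P)-[x,y]+.5)*f).astype(int);cv2.polylines(im,[q.reshape(-1,1,2)],True,(0,0,255),1)
    cv2.imwrite(f'pics/{tag}.png',im)
E
python3 -c "
from chk import *
over('3',(.5265,.0272),.1856)
"
```

```text
(no output)
```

View pics/o.png

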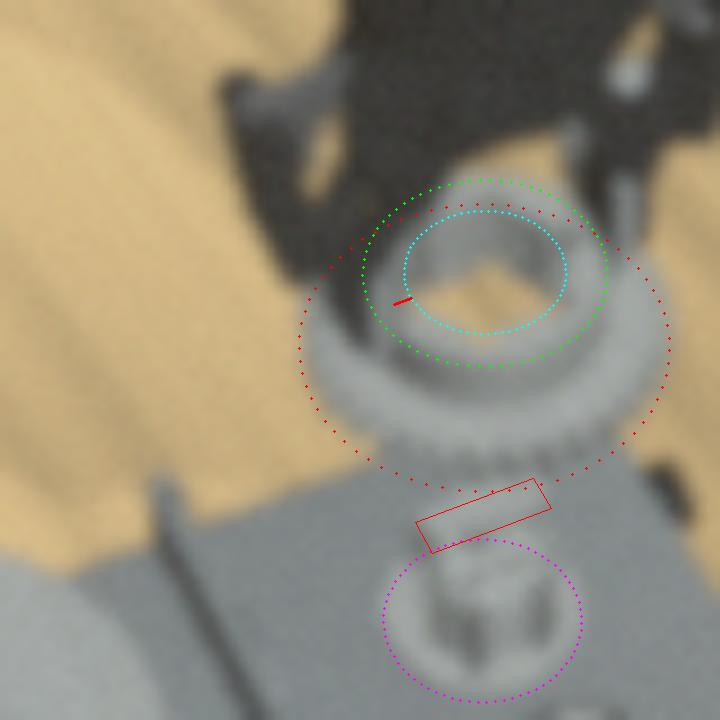

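Emit:
carry_out(rows=[{"grip":1,"delta_pos":[0,-0.001,0.03],"turn":[0,0,0]},{"grip":1,"delta_pos":[0,-0.001,0.06],"turn":[0,0,0]},{"grip":1,"delta_pos":[0,-0.001,0.074],"turn":[0,0,0]},{"grip":1,"delta_pos":[0,-0.001,0.074],"turn":[0,0,0]},{"grip":1,"delta_pos":[0,-0.001,0.074],"turn":[0,0,0]},{"grip":1,"delta_pos":[0,-0.001,0.074],"turn":[0,0,0]}])

```text
time_s: 5.23
tool_pos: [0.5278, 0.0272, 0.1262]
orientation: [0.998, -0.062, -0.0, 0.001]
contact_force: [-0.1, 0.6, -6.1]
finger_gap: 0.0623
```

```bash
python3 -c "
from chk import *
st();snap('scene','scene4');p=ctrl.observe()['tool_pos']
over('4',p[:2],p[2]-.013,box=(240,180,70,70),f=10)
go([.527,.028,.10],Rt(-7))
"
```

```text
t 5.23 p [0.5278 0.0272 0.1262] yaw -7.1 zax [-7.0e-04 -1.2e-03 -1.0e+00] F [-0.1  0.6 -6.1] gap 0.0623 q [-0.09  0.46  1.66 -0.    1.02  0.03]
t 5.28 delta [-0.001, -0.0006, 0.0265] turn [0.0013, -0.0002, -0.0016] deg 0.1
```

View pics/o.png

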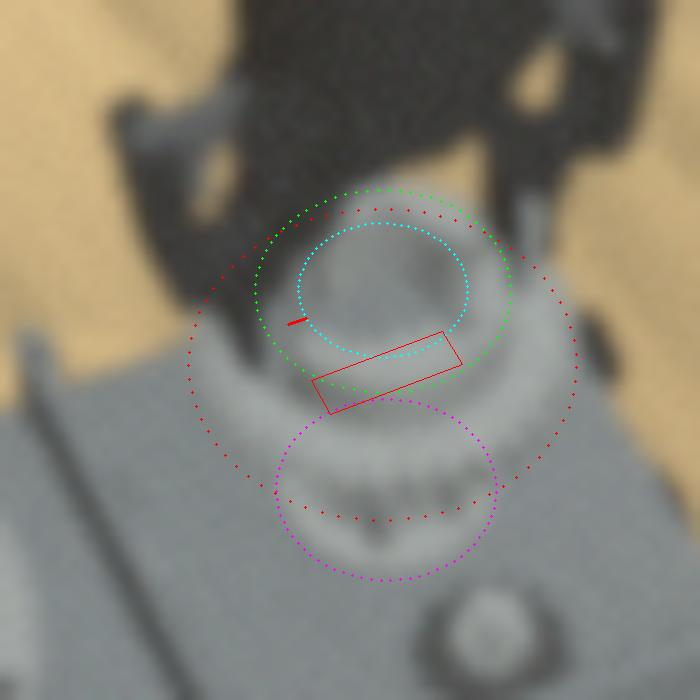

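```bash
python3 -c "
from chk import *
snap('top','top4');p=ctrl.observe()['tool_pos']
over('4',p[:2],p[2]-.013,n='top',box=(235,175,80,60),f=10)
"
```

```text
(no output)
```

View pics/o.png

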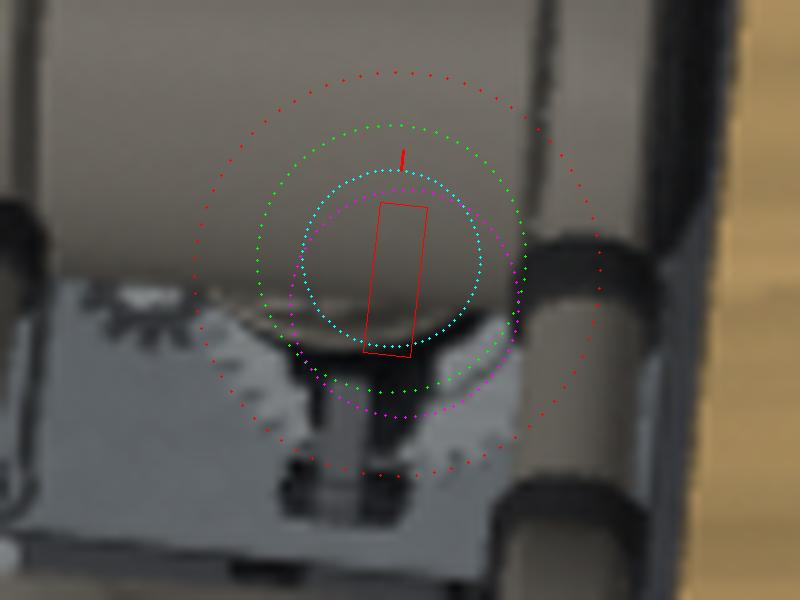

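Emit:
carry_out(rows=[{"grip":1,"delta_pos":[-0.0006,-0.0008,0.008],"turn":[0,0,0]},{"grip":1,"delta_pos":[-0.0006,-0.0008,0.016],"turn":[0,0,0]},{"grip":1,"delta_pos":[-0.0006,-0.0008,0.024],"turn":[0,0,0]},{"grip":1,"delta_pos":[-0.0006,-0.0008,0.03],"turn":[0,0,0]},{"grip":1,"delta_pos":[-0.0006,-0.0008,0.03],"turn":[0,0,0]},{"grip":1,"delta_pos":[-0.0006,-0.0008,0.03],"turn":[0,0,0]}])

```text
time_s: 5.83
tool_pos: [0.5273, 0.0284, 0.096]
orientation: [0.998, -0.062, -0.0, 0.001]
contact_force: [0.5, 0.5, -7.1]
finger_gap: 0.0624
```

```bash
python3 -c "
from go import *
st();go([.5273,.0281,.085],Rt(-7))
"
```

```text
t 5.83 p [0.5273 0.0284 0.096 ] yaw -7.08 zax [-5.0e-04 -1.1e-03 -1.0e+00] F [ 0.5  0.5 -7.1] gap 0.0624 q [-0.09  0.5   1.7  -0.    0.95  0.03]
t 5.83 delta [-0.0, 0.0003, 0.011] turn [0.0011, 0.0004, -0.0014] deg 0.1
```

Past the head with no contact. I'll continue gently onto the hub top.

Emit:
carry_out(rows=[{"grip":1,"delta_pos":[0,0,0.003],"turn":[0,0,0]},{"grip":1,"delta_pos":[0,0,0.006],"turn":[0,0,0]},{"grip":1,"delta_pos":[0,0,0.009],"turn":[0,0,0]},{"grip":1,"delta_pos":[0,0,0.011],"turn":[0,0,0]},{"grip":1,"delta_pos":[0,0,0.011],"turn":[0,0,0]}])

```text
time_s: 6.25
tool_pos: [0.5276, 0.0285, 0.0847]
orientation: [0.998, -0.062, 0.0, 0.0]
contact_force: [1.9, 1.3, -7.9]
finger_gap: 0.062
```

```bash
python3 -c "
from go import *
st();print(ctrl.observe()['ft_torque']);go([.5273,.0281,.075],Rt(-7))
"
```

```text
t 6.25 p [0.5276 0.0285 0.0847] yaw -7.09 zax [-0.e+00 -8.e-04 -1.e+00] F [ 1.9  1.3 -7.9] gap 0.062 q [-0.09  0.51  1.71 -0.    0.92  0.03]
[ 0.2636388  -0.38599242 -0.03763055]
t 6.25 delta [-0.0002, 0.0004, 0.0097] turn [0.0008, -0.0001, -0.0016] deg 0.1
```

Emit:
carry_out(rows=[{"grip":1,"delta_pos":[0,0,0.003],"turn":[0,0,0]},{"grip":1,"delta_pos":[0,0,0.006],"turn":[0,0,0]},{"grip":1,"delta_pos":[0,0,0.009],"turn":[0,0,0]},{"grip":1,"delta_pos":[0,0,0.01],"turn":[0,0,0]},{"grip":1,"delta_pos":[0,0,0.01],"turn":[0,0,0]}])

```text
time_s: 6.67
tool_pos: [0.5276, 0.0285, 0.0744]
orientation: [0.998, -0.062, -0.0, 0.0]
contact_force: [2.1, 1.3, -8.3]
finger_gap: 0.0623
```

```bash
python3 -c "
from chk import *
st();print(ctrl.observe()['ft_torque']);go([.5273,.0281,.062],Rt(-7))
p=ctrl.observe()['tool_pos'];snap('scene','scene5');over('5',p[:2],p[2]-.013,box=(240,180,70,70),f=10,hub=(.527,.028,.05))
"
```

```text
t 6.67 p [0.5276 0.0285 0.0744] yaw -7.1 zax [-1.e-04 -7.e-04 -1.e+00] F [ 2.1  1.3 -8.3] gap 0.0623 q [-0.09  0.53  1.72 -0.    0.9   0.03]
[ 0.1977699  -0.3781316  -0.05078463]
t 6.67 delta [-0.0003, 0.0004, 0.0124] turn [0.0007, 0.0, -0.0017] deg 0.1
```

View pics/o.png

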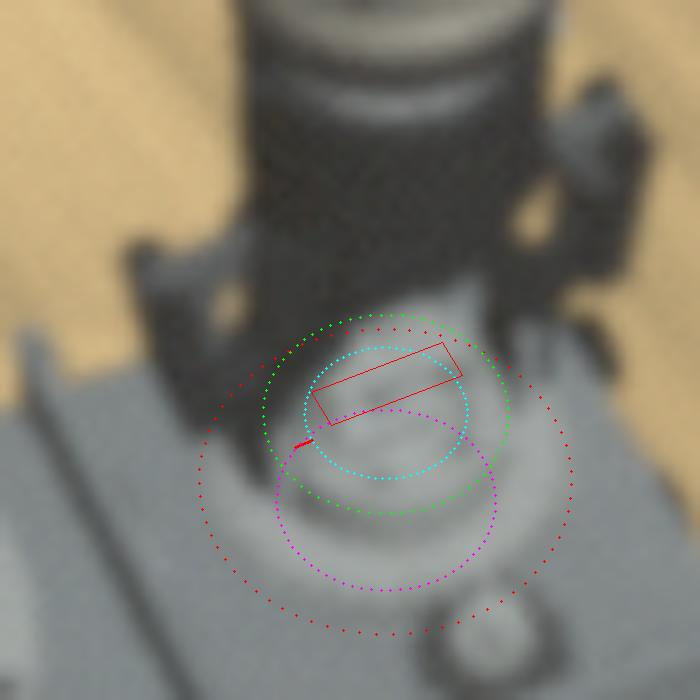

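Emit:
carry_out(rows=[{"grip":1,"delta_pos":[0,0,0.002],"turn":[0,0,0]},{"grip":1,"delta_pos":[0,0,0.004],"turn":[0,0,0]},{"grip":1,"delta_pos":[0,0,0.006],"turn":[0,0,0]},{"grip":1,"delta_pos":[0,0,0.008],"turn":[0,0,0]},{"grip":1,"delta_pos":[0,0,0.008],"turn":[0,0,0]}])

```text
time_s: 7.13
tool_pos: [0.5278, 0.0284, 0.0731]
orientation: [0.998, -0.062, 0.002, 0.001]
contact_force: [-17.1, 1.2, 53.0]
finger_gap: 0.0621
```

```bash
python3 -c "
from chk import *
st();print(ctrl.observe()['ft_torque'])
"
```

```text
t 7.13 p [0.5278 0.0284 0.0731] yaw -7.06 zax [ 0.0032 -0.0016 -1.    ] F [-17.1   1.2  53. ] gap 0.0621 q [-0.09  0.53  1.72 -0.    0.89  0.03]
[ 0.15006039  3.69829572 -0.1241772 ]
```

Emit:
carry_out(rows=[{"grip":1,"delta_pos":[0,0,-0.001],"turn":[0,0,0]},{"grip":1,"delta_pos":[0,0,-0.002],"turn":[0,0,0]}])

```text
time_s: 7.3
tool_pos: [0.5283, 0.0283, 0.0769]
orientation: [0.998, -0.061, 0.003, 0.001]
contact_force: [1.0, 0.7, -7.6]
finger_gap: 0.0622
```

```bash
python3 -c "
from chk import *
st();print(ctrl.observe()['ft_torque'])
p=ctrl.observe()['tool_pos'];
for n,b in(('scene',(240,180,70,60)),('top',(235,175,80,60))):
    snap(n,n+'6');over('6',None,0,n=n,box=b,f=10,hub=None,tag='o_'+n)
"
```

```text
t 7.3 p [0.5283 0.0283 0.0769] yaw -7.04 zax [ 0.0059 -0.0021 -1.    ] F [ 1.   0.7 -7.6] gap 0.0622 q [-0.09  0.52  1.72 -0.    0.9   0.03]
[-0.01500355 -0.02509831  0.02986524]
```

View pics/o_scene.png

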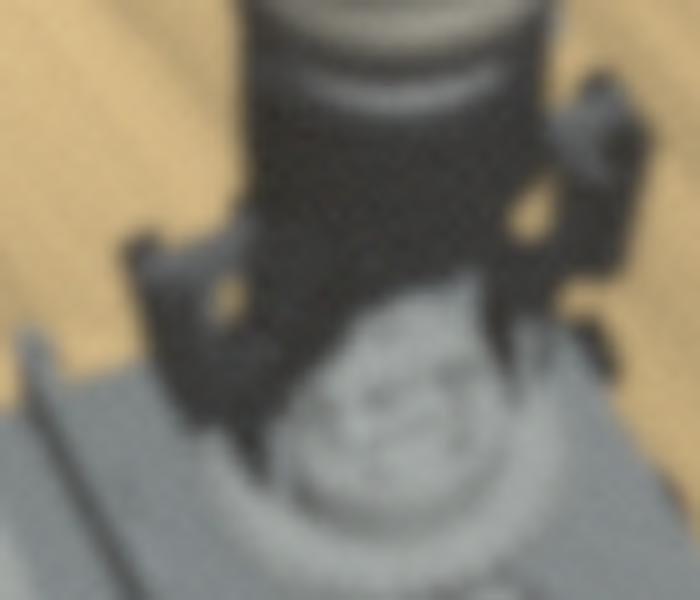

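View pics/o_top.png

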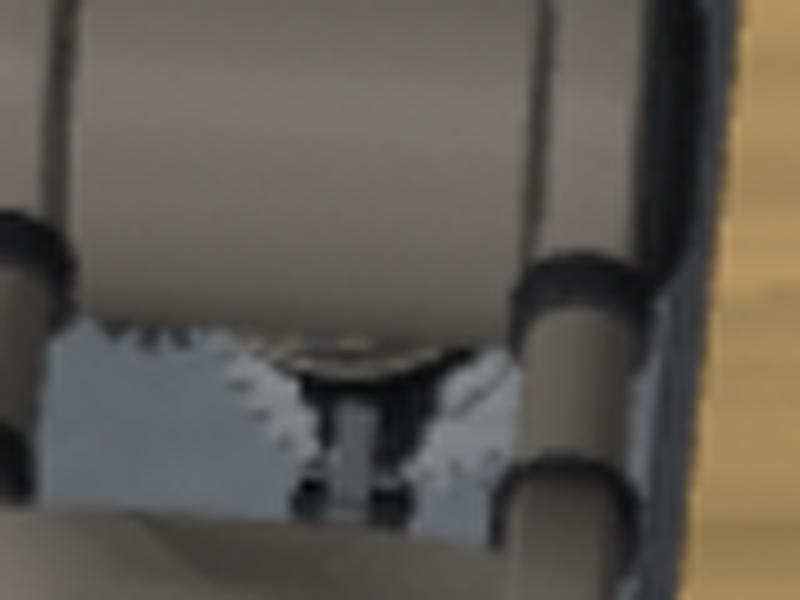

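```bash
python3 -c "
from chk import *
over('6',None,0,box=(240,195,75,60),f=10,hub=None,tag='o')
"
```

```text
(no output)
```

View pics/o.png

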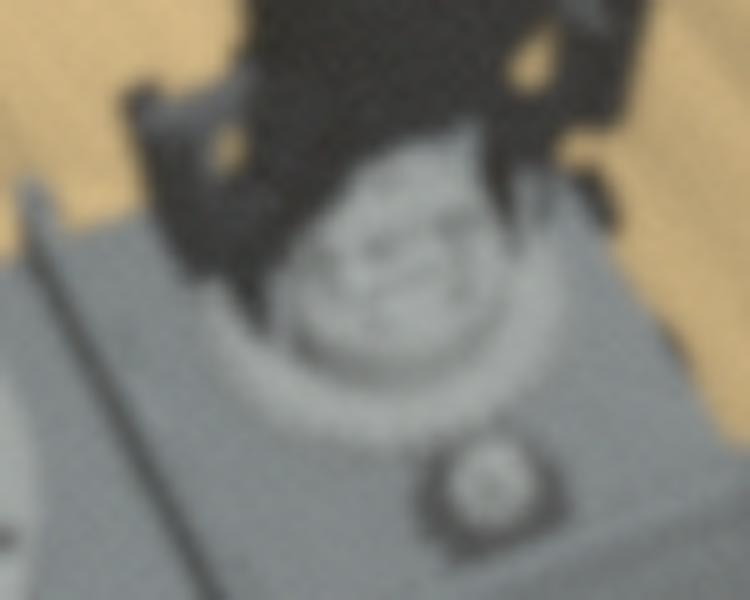

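```bash
python3 -c "
from go import *
st()
for d in((.004,0),(-.004,0),(0,.004),(0,-.004)): go([.5275+d[0],.0283+d[1],.0765],Rt(-7))
"
```

```text
t 7.4 p [0.5276 0.0284 0.0749] yaw -7.06 zax [ 0.003  -0.0017 -1.    ] F [ 1.1  1.  -6.4] gap 0.0619 q [-0.09  0.52  1.72 -0.    0.9   0.03]
t 7.4 delta [0.0038, -0.0004, -0.0015] turn [0.0013, -0.0032, -0.0011] deg 0.2
t 7.4 delta [-0.0041, 0.0006, -0.0016] turn [0.0013, -0.0032, -0.0011] deg 0.2
t 7.4 delta [-0.0006, -0.0039, -0.0016] turn [0.0013, -0.0032, -0.0011] deg 0.2
t 7.4 delta [0.0004, 0.0041, -0.0016] turn [0.0013, -0.0032, -0.0011] deg 0.2
```

Emit:
carry_out(rows=[{"grip":1,"delta_pos":[0.002,0,-0.001],"turn":[0,0,0]},{"grip":1,"delta_pos":[0.004,0,-0.001],"turn":[0,0,0]},{"grip":1,"delta_pos":[0.004,0,-0.001],"turn":[0,0,0]},{"grip":1,"delta_pos":[0.004,0,-0.001],"turn":[0,0,0]}])

```text
time_s: 7.73
tool_pos: [0.5294, 0.0283, 0.0743]
orientation: [0.998, -0.062, -0.002, 0.0]
contact_force: [-4.6, 2.1, -4.7]
finger_gap: 0.0619
```

Emit:
carry_out(rows=[{"grip":1,"delta_pos":[-0.003,0,0],"turn":[0,0,0]},{"grip":1,"delta_pos":[-0.006,0,0],"turn":[0,0,0]},{"grip":1,"delta_pos":[-0.006,0,0],"turn":[0,0,0]},{"grip":1,"delta_pos":[-0.006,0,0],"turn":[0,0,0]}])

```text
time_s: 8.07
tool_pos: [0.5273, 0.0289, 0.0744]
orientation: [0.998, -0.062, 0.002, 0.0]
contact_force: [10.6, 1.5, -12.1]
finger_gap: 0.0618
```

Emit:
carry_out(rows=[{"grip":1,"delta_pos":[0.0011,0.003,0],"turn":[0,0,0]},{"grip":1,"delta_pos":[0.0011,0.004,0],"turn":[0,0,0]},{"grip":1,"delta_pos":[0.0011,0.004,0],"turn":[0,0,0]},{"grip":1,"delta_pos":[0.0011,0.004,0],"turn":[0,0,0]}])

```text
time_s: 8.4
tool_pos: [0.5283, 0.0273, 0.0739]
orientation: [0.998, -0.063, 0.003, -0.002]
contact_force: [2.4, 13.3, -5.6]
finger_gap: 0.0619
```

Emit:
carry_out(rows=[{"grip":1,"delta_pos":[0,-0.003,0],"turn":[0,0,0]},{"grip":1,"delta_pos":[0,-0.006,0],"turn":[0,0,0]},{"grip":1,"delta_pos":[0,-0.006,0],"turn":[0,0,0]},{"grip":1,"delta_pos":[0,-0.006,0],"turn":[0,0,0]}])

```text
time_s: 8.73
tool_pos: [0.5287, 0.03, 0.0735]
orientation: [0.998, -0.063, 0.002, 0.001]
contact_force: [-2.7, -15.7, -2.4]
finger_gap: 0.062
```

Emit:
carry_out(rows=[{"grip":1,"delta_pos":[0,0.0014,-0.001],"turn":[0,0,0]},{"grip":1,"delta_pos":[0,0.0014,-0.001],"turn":[0,0,0]},{"grip":1,"delta_pos":[0,0.0014,0.001],"turn":[0,0,0]},{"grip":1,"delta_pos":[0,0.0014,0.003],"turn":[0,0,0]},{"grip":1,"delta_pos":[0,0.0014,0.0045],"turn":[0,0,0]},{"grip":1,"delta_pos":[0,0.0014,0.0045],"turn":[0,0,0]}])

```text
time_s: 9.23
tool_pos: [0.5286, 0.0283, 0.0732]
orientation: [0.998, -0.063, 0.003, 0.001]
contact_force: [-12.3, -2.1, 33.7]
finger_gap: 0.0622
```

```bash
python3 -c "
from go import *
st();print(ctrl.observe()['ft_torque'])
"
```

```text
t 9.23 p [0.5286 0.0283 0.0732] yaw -7.17 zax [ 0.0051 -0.0027 -1.    ] F [-12.3  -2.1  33.7] gap 0.0622 q [-0.09  0.53  1.72 -0.    0.89  0.04]
[-0.32775098  3.00049694 -0.1708288 ]
```

Emit:
carry_out(rows=[{"grip":1,"delta_pos":[0,0,0.002],"turn":[0,0,0.03]},{"grip":1,"delta_pos":[0,0,0.002],"turn":[0,0,0.06]},{"grip":1,"delta_pos":[0,0,0.002],"turn":[0,0,0.09]},{"grip":1,"delta_pos":[0,0,0.002],"turn":[0,0,0.09]}])

```text
time_s: 9.57
tool_pos: [0.5288, 0.0285, 0.0734]
orientation: [0.994, -0.107, 0.003, 0.001]
contact_force: [-6.6, -0.8, 15.7]
finger_gap: 0.062
```

```bash
python3 -c "
from go import *
st();print(ctrl.observe()['ft_torque'])
"
```

```text
t 9.57 p [0.5288 0.0285 0.0734] yaw -12.29 zax [ 0.0063 -0.0035 -1.    ] F [-6.6 -0.8 15.7] gap 0.062 q [-0.09  0.53  1.72 -0.    0.89  0.13]
[8.87659838e-04 1.53132205e+00 3.73426656e-01]
```

Emit:
carry_out(rows=[{"grip":1,"delta_pos":[0,0,0.004],"turn":[0,0,-0.04]},{"grip":1,"delta_pos":[0,0,0.004],"turn":[0,0,-0.08]},{"grip":1,"delta_pos":[0,0,0.004],"turn":[0,0,-0.12]},{"grip":1,"delta_pos":[0,0,0.004],"turn":[0,0,-0.15]},{"grip":1,"delta_pos":[0,0,0.004],"turn":[0,0,-0.18]},{"grip":1,"delta_pos":[0,0,0.004],"turn":[0,0,-0.18]}])

```text
time_s: 10.07
tool_pos: [0.5285, 0.0299, 0.0732]
orientation: [1.0, -0.018, 0.004, 0.0]
contact_force: [-11.8, 6.0, 32.5]
finger_gap: 0.062
```

```bash
python3 -c "
from chk import *
st();print(ctrl.observe()['ft_torque'])
"
```

```text
t 10.07 p [0.5285 0.0299 0.0732] yaw -2.07 zax [ 0.0074 -0.001  -1.    ] F [-11.8   6.   32.5] gap 0.062 q [-0.09  0.53  1.72 -0.    0.89 -0.05]
[ 0.92396023  2.98684427 -1.24736297]
```

```bash
python3 -c "
from chk import *
c=snap('scene','scene7');c0=load('scene0');g=cv2.cvtColor(c['frame'],cv2.COLOR_BGR2GRAY).astype(int);g0=cv2.cvtColor(c0['frame'],cv2.COLOR_BGR2GRAY).astype(int)
for x in (268,272,276,278,280): print(x,'now',g[226:250,x].tolist());print('    bef',g0[226:250,x].tolist())
over('7',(.527,.028),.055,hub=(.527,.028,.055),box=(240,195,75,60),f=10)
over('7',(.527,.028),.067,hub=None,box=(240,195,75,60),f=10,tag='o2')
for z in(.055,.065):
  th=np.radians(np.arange(0,360,1))
  for r in(.0475,.0505): print(z,r,proj(c,np.c_[.527+r*np.cos(th),.028+r*np.sin(th),0*th+z])[:,1].max())
"
```

```text
268 now [109, 110, 108, 112, 116, 132, 149, 160, 162, 159, 155, 149, 142, 136, 132, 131, 133, 134, 135, 134, 135, 134, 134, 133]
    bef [152, 155, 151, 147, 140, 135, 129, 126, 126, 126, 125, 126, 126, 127, 126, 127, 127, 126, 126, 127, 126, 126, 127, 127]
272 now [144, 151, 148, 137, 123, 114, 121, 136, 152, 161, 164, 164, 154, 146, 137, 133, 133, 134, 135, 133, 135, 134, 135, 133]
    bef [133, 132, 136, 135, 137, 144, 153, 153, 146, 134, 129, 127, 125, 128, 125, 126, 127, 129, 127, 128, 128, 126, 127, 127]
276 now [151, 149, 147, 150, 147, 136, 130, 132, 139, 152, 164, 164, 162, 153, 142, 131, 130, 131, 133, 135, 131, 133, 135, 134]
    bef [139, 127, 113, 108, 105, 109, 115, 129, 141, 147, 141, 130, 127, 127, 127, 127, 127, 127, 126, 126, 127, 129, 128, 126]
278 now [158, 147, 144, 148, 149, 142, 136, 135, 140, 152, 162, 165, 162, 155, 142, 133, 131, 132, 134, 131, 133, 132, 132, 134]
    bef [148, 138, 124, 114, 114, 114, 116, 124, 135, 142, 142, 134, 130, 127, 126, 126, 126, 128, 126, 125, 126, 125, 124, 127]
280 now [166, 162, 160, 159, 156, 149, 141, 141, 146, 155, 161, 160, 158, 149, 137, 128, 127, 127, 121, 121, 126, 127, 129, 131]
    bef [155, 150, 141, 137, 134, 136, 138, 148, 154, 151, 143, 132, 128, 127, 127, 126, 124, 119, 114, 115, 120, 121, 121, 123]
0.055 0.0475 243.03794277564396
0.055 0.0505 243.99466807252972
0.065 0.0475 240.98892939779043
0.065 0.0505 241.949661731081
```

View pics/o.png

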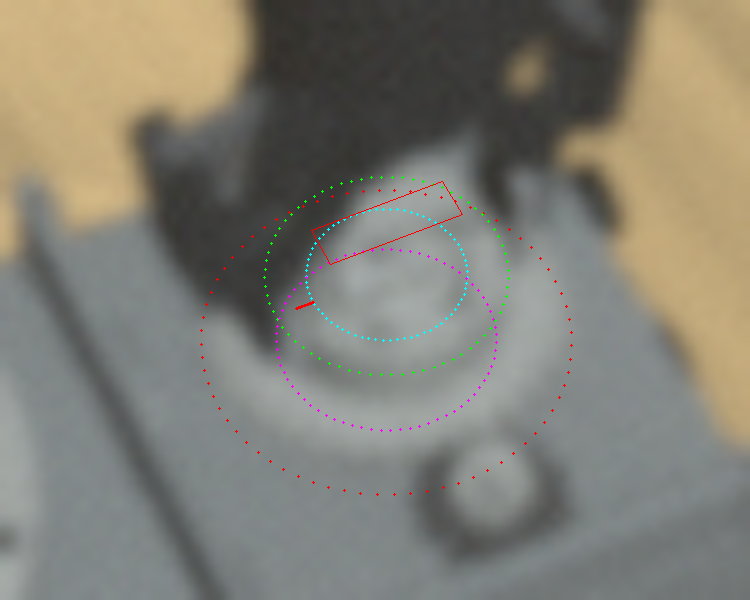

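View pics/o2.png

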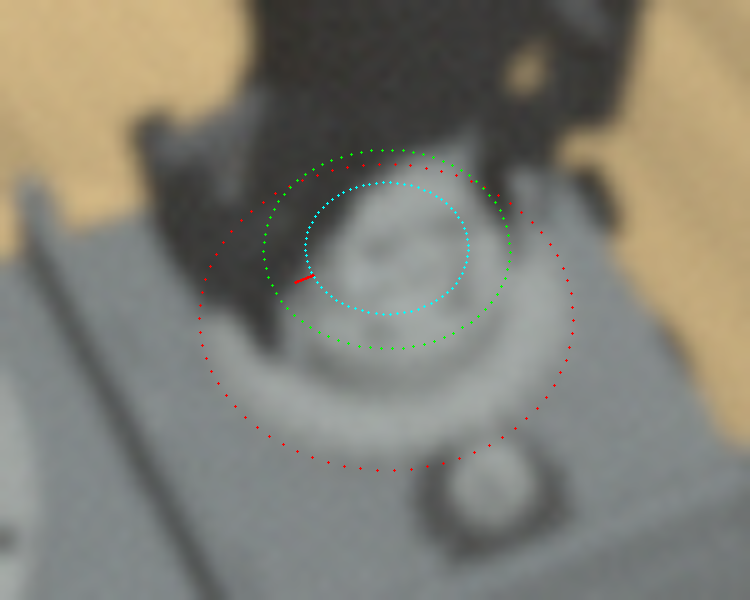

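Emit:
carry_out(rows=[{"grip":1,"delta_pos":[0,0,-0.003],"turn":[0,0,0]},{"grip":1,"delta_pos":[0,0,-0.003],"turn":[0,0,0]}])

```text
time_s: 10.28
tool_pos: [0.5284, 0.0302, 0.0767]
orientation: [1.0, -0.019, 0.004, 0.0]
contact_force: [-2.4, -0.2, 2.2]
finger_gap: 0.062
```

```bash
python3 -c "
from chk import *
st();print(ctrl.observe()['ft_torque'])
"
```

```text
t 10.28 p [0.5284 0.0302 0.0767] yaw -2.19 zax [ 7.5e-03 -8.0e-04 -1.0e+00] F [-2.4 -0.2  2.2] gap 0.062 q [-0.09  0.52  1.72 -0.    0.9  -0.05]
[-0.02696874  0.54055383 -0.94823252]
```

Emit:
carry_out(rows=[{"grip":1,"delta_pos":[0,0.0016,0],"turn":[0,0,0.05]},{"grip":1,"delta_pos":[0,0.0016,0],"turn":[0,0,0.1]},{"grip":1,"delta_pos":[0,0.0016,0.002],"turn":[0,0,0.1]},{"grip":1,"delta_pos":[0,0.0016,0.005],"turn":[0,0,0.1]},{"grip":1,"delta_pos":[0,0.0016,0.005],"turn":[0,0,0.1]}])

```text
time_s: 10.7
tool_pos: [0.5287, 0.029, 0.0734]
orientation: [0.998, -0.068, 0.004, 0.0]
contact_force: [-5.9, 2.3, 14.0]
finger_gap: 0.0622
```

```bash
python3 -c "
from chk import *
st();print(ctrl.observe()['ft_torque'])
"
```

```text
t 10.7 p [0.5287 0.029  0.0734] yaw -7.78 zax [ 8.7e-03 -7.0e-04 -1.0e+00] F [-5.9  2.3 14. ] gap 0.0622 q [-0.09  0.53  1.72  0.    0.89  0.05]
[ 0.48542327  1.48377585 -0.03811521]
```

Emit:
carry_out(rows=[{"grip":0,"delta_pos":[0,0,0],"turn":[0,0,0]},{"grip":0,"delta_pos":[0,0,0],"turn":[0,0,0]},{"grip":0,"delta_pos":[0,0,0],"turn":[0,0,0]},{"grip":0,"delta_pos":[0,0,-0.02],"turn":[0,0,0]},{"grip":0,"delta_pos":[0,0,-0.05],"turn":[0,0,0]},{"grip":0,"delta_pos":[0,0,-0.09],"turn":[0,0,0]},{"grip":0,"delta_pos":[-0.04,0,-0.13],"turn":[0,0,0]},{"grip":0,"delta_pos":[-0.07,0,-0.14],"turn":[0,0,0]},{"grip":0,"delta_pos":[-0.11,0,-0.14],"turn":[0,0,0]},{"grip":0,"delta_pos":[-0.13,0,-0.14],"turn":[0,0,0]}])

```text
time_s: 11.53
tool_pos: [0.3958, 0.0471, 0.2132]
orientation: [0.998, -0.067, 0.005, 0.0]
contact_force: [-1.3, 0.1, 0.3]
finger_gap: 0.0854
```

```bash
python3 -c "
from chk import *
st()
for n,b in(('scene',(240,195,75,60)),('top',(235,170,80,60))):
    snap(n,n+'8');over('8',None,0,n=n,box=b,f=10,hub=None,tag='o_'+n)
"
```

```text
t 11.53 p [0.3958 0.0471 0.2132] yaw -7.73 zax [ 0.0098 -0.001  -1.    ] F [-1.3  0.1  0.3] gap 0.0854 q [-0.07  0.12  1.87 -0.    1.14  0.06]
```

View pics/o_scene.png

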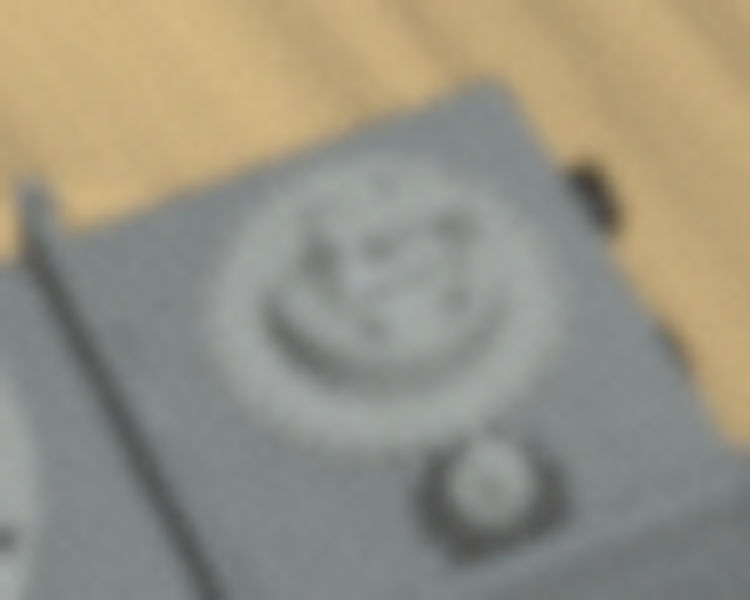

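View pics/o_top.png

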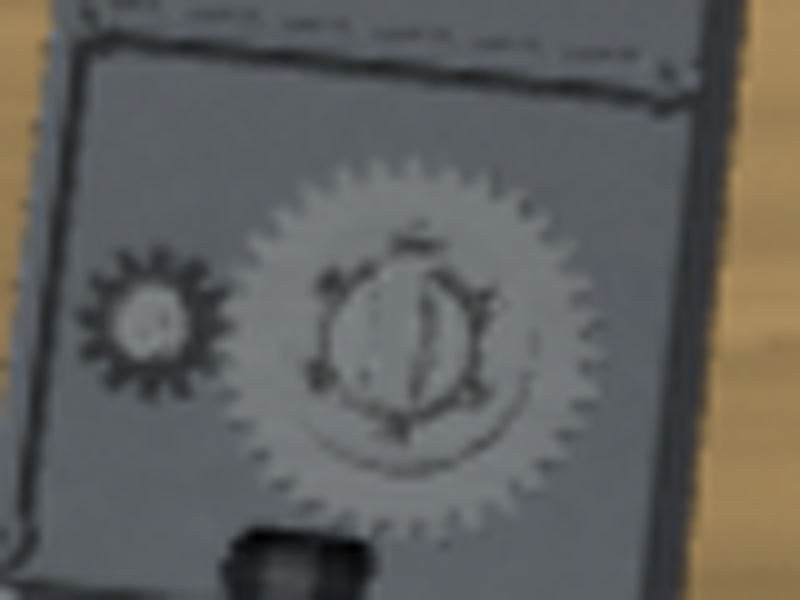

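Run:
```python
from go import *
from scipy.optimize import brentq
s0=load('scene0');s8=load('scene8');t8=load('top8');t0=load('top0')
th=np.radians(np.arange(0,360,.5))
def edge(c,col,y0,y1,lo=None):
    # subpixel row of steepest falling edge after upscaling
    g=cv2.GaussianBlur(cv2.cvtColor(c['frame'],cv2.COLOR_BGR2GRAY).astype(np.float32),(0,0),.7)
    p=g[:,col][y0:y1];d=np.diff(p);i=np.argmin(d);w=np.clip(-d[max(i-1,0):i+2],0,None);return y0+.5+max(i-1,0)+(w*np.arange(len(w))).sum()/w.sum()
def rowof(c,col,cx,cy,r,z):
    q=proj(c,np.c_[cx+r*np.cos(th),cy+r*np.sin(th),0*th+z]);q=q[q[:,1]>q[:,1].mean()];i=np.argsort(q[:,0]);return np.interp(col,q[i,0],q[i,1])
def solve(c,top_uv,r,col,row):
    def f(z): x=onz(t0,top_uv,z)[0]; return rowof(c,col,x[0],x[1],r,z)-row
    return brentq(f,.02,.12)
print('collar',[(col,round(e:=edge(s0,col,232,242),2),round(solve(s0,(275.0,205.0),.030,col,e),4)) for col in(272,275,278,281,283)])
for r in(.0475,.049,.0505): print('flange top',r,[(col,round(e:=edge(s8,col,236,245),2),round(solve(s8,(275.5,204.4),r,col,e),4)) for col in(265,268,271,274,277,280)])
print('boss top',[(col,round(e:=edge(s8,col,227,234),2),round(solve(s8,(275.5,204.4),.0325,col,e),4)) for col in(270,273,276,279,282)])
```

```text
collar [(272, np.float64(234.5), 0.0602), (275, np.float64(236.24), 0.0582), (278, np.float64(236.83), 0.0575), (281, np.float64(236.35), 0.0585), (283, np.float64(239.48), 0.0417)]
flange top 0.0475 [(265, np.float64(236.9), 0.0612), (268, np.float64(236.97), 0.0692), (271, np.float64(238.4), 0.0689), (274, np.float64(239.38), 0.0682), (277, np.float64(239.4), 0.0695), (280, np.float64(239.37), 0.0693)]
flange top 0.049 [(265, np.float64(236.9), 0.0639), (268, np.float64(236.97), 0.0715), (271, np.float64(238.4), 0.071), (274, np.float64(239.38), 0.0702), (277, np.float64(239.4), 0.0715), (280, np.float64(239.37), 0.0714)]
flange top 0.0505 [(265, np.float64(236.9), 0.0665), (268, np.float64(236.97), 0.0737), (271, np.float64(238.4), 0.0731), (274, np.float64(239.38), 0.0722), (277, np.float64(239.4), 0.0735), (280, np.float64(239.37), 0.0734)]
boss top [(270, np.float64(227.98), 0.0857), (273, np.float64(229.44), 0.0867), (276, np.float64(230.6), 0.0854), (279, np.float64(230.5), 0.0866), (282, np.float64(229.61), 0.0886)]
```

```bash
cat > plan.py <<'E'
import numpy as np, heapq, sys
def box(x0,x1,z0,z1): return np.array([[x0,z0],[x1,z0],[x1,z1],[x0,z1]],float)
OBS=[box(-19,19,17,23),box(-5,5,4,17),np.array([[-14,0],[14,0],[14,2],[12,4],[-12,4],[-14,2]],float),box(-32.5,32.5,-40,0),box(-51,51,-40,-20)]
PL=[box(-30,-16,-2.5,2.5),box(16,55,-2.5,2.5),box(28,54,2.5,85),box(0,82,72,100)]
def sep(A,B):  # signed separation (max over axes)
    best=-1e9
    for P in(A,B):
        E=np.roll(P,-1,0)-P;N=np.c_[E[:,1],-E[:,0]];N/=np.linalg.norm(N,axis=1)[:,None]
        for n in N:
            a=A@n;b=B@n;best=max(best,max(b.min()-a.max(),a.min()-b.max()))
    return best
def clr(u,w,th):
    t=np.radians(th);R=np.array([[np.cos(t),-np.sin(t)],[np.sin(t),np.cos(t)]])
    m=1e9
    for P in PL:
        Q=P@R.T+[u,w]
        for O in OBS: m=min(m,sep(Q,O))
    return m
if __name__=='__main__':
    from itertools import product
    step=1.0;ths=np.arange(0,62,4)
    us=np.arange(-20,31,step);ws=np.arange(2.5,62,step)
    C={}
    def c(k):
        if k not in C: C[k]=clr(us[k[0]],ws[k[1]],ths[k[2]])
        return C[k]
    # widest path from start high to goal (u=11ish.. level) then slide
    iu=lambda v:int(round((v-us[0])/step))
    goal=(iu(0),iu(0)*0+4,0) # u=0,w=6.5,level
    pq=[(-99,goal,None)];par={}
    start=None
    while pq:
        m,k,p=heapq.heappop(pq)
        if k in par: continue
        par[k]=(p,m)
        if ws[k[1]]>55: start=k;break
        for d in product((-1,0,1),repeat=3):
            n=(k[0]+d[0],k[1]+d[1],k[2]+d[2])
            if n in par or not(0<=n[0]<len(us) and 0<=n[1]<len(ws) and 0<=n[2]<len(ths)): continue
            v=min(-m,c(n)); 
            if v<-0.5: continue
            heapq.heappush(pq,(-min(v,3.0),n,k))
    k=start;print('bottleneck',par[k][1] if k else None)
    while k: print(us[k[0]],ws[k[1]],ths[k[2]],round(c(k),2)); k=par[k][0]
E
time python3 plan.py
```

```text
bottleneck -1.9955832302244048
-20.0 55.5 0 30.0
-20.0 54.5 0 29.0
-20.0 53.5 0 28.0
-20.0 52.5 0 27.0
-20.0 51.5 0 26.0
-20.0 50.5 0 25.0
-20.0 49.5 0 24.0
-20.0 48.5 0 23.0
-20.0 47.5 0 22.0
-20.0 46.5 0 21.0
-20.0 45.5 0 20.0
-20.0 44.5 0 19.0
-20.0 43.5 0 18.0
-20.0 42.5 0 17.0
-20.0 41.5 0 16.0
-20.0 40.5 0 15.0
-20.0 39.5 0 14.0
-20.0 38.5 0 13.0
-20.0 37.5 0 12.0
-20.0 36.5 0 11.0
-20.0 35.5 0 10.0
-20.0 34.5 0 9.0
-20.0 33.5 0 8.0
-20.0 32.5 0 7.0
-20.0 31.5 0 6.0
-20.0 30.5 0 5.0
-20.0 29.5 0 4.0
-20.0 28.5 0 3.0
-20.0 27.5 0 2.0
-20.0 26.5 4 2.12
-20.0 25.5 8 2.25
-20.0 24.5 12 2.38
-20.0 23.5 16 2.51
-20.0 22.5 20 2.62
-20.0 21.5 24 2.72
-20.0 20.5 28 2.8
-20.0 19.5 32 2.86
-20.0 18.5 36 2.88
-20.0 17.5 40 2.87
-19.0 17.5 40 2.23
-18.0 18.5 36 2.88
-17.0 18.5 36 2.88
-16.0 18.5 36 2.77
-15.0 18.5 36 2.18
-14.0 19.5 32 2.86
-13.0 19.5 32 2.86
-12.0 19.5 32 2.86
-11.0 19.5 32 2.64
-10.0 19.5 32 2.11
-9.0 20.5 28 2.8
-8.0 20.5 28 2.8
-7.0 20.5 28 2.8
-6.0 20.5 28 2.8
-5.0 20.5 32 2.48
-4.0 20.5 32 2.48
-3.0 20.5 32 2.48
-2.0 20.5 32 2.48
-1.0 20.5 32 2.48
0.0 20.5 32 2.48
1.0 20.5 32 2.48
2.0 20.5 32 2.48
3.0 20.5 32 2.48
4.0 20.5 32 2.48
5.0 19.5 28 2.0
6.0 18.5 24 2.29
7.0 17.5 20 2.18
7.0 16.5 16 2.51
7.0 15.5 16 2.69
7.0 14.5 12 3.13
7.0 13.5 8 3.25
7.0 12.5 4 3.12
6.0 11.5 0 3.0
5.0 10.5 0 4.0
4.0 9.5 0 3.0
3.0 9.5 0 3.0
2.0 9.5 0 3.54
1.0 8.5 0 3.54
0.0 7.5 0 3.54
0.0 6.5 0 2.83
real	0m13.441s
user	0m13.558s
sys	0m0.055s
```

```bash
python3 -c "
from go import *
from plan import clr
go([.4221,.3233,.07],Rt(-47.5))
for k in [(-26,45,32),(-26,20.2,32),(-20,20.2,32),(-14,20.2,32),(-8,20.2,32),(0,20.2,32),(4,20.2,32),(5.5,18.8,26),(7,17.3,20),(7,15.7,15),(7,14,10),(7,12.5,5),(6.5,11.3,0),(0,8,0),(0,4,0)]: print(k,round(clr(*k),2))
"
```

```text
t 11.63 delta [-0.0123, -0.2771, 0.1427] turn [-0.0033, -0.0083, 0.6945] deg 39.8
(-26, 45, 32) 19.87
(-26, 20.2, 32) 3.56
(-20, 20.2, 32) 3.56
(-14, 20.2, 32) 3.56
(-8, 20.2, 32) 2.18
(0, 20.2, 32) 2.18
(4, 20.2, 32) 2.18
(5.5, 18.8, 26) 2.03
(7, 17.3, 20) 2.18
(7, 15.7, 15) 2.81
(7, 14, 10) 3.32
(7, 12.5, 5) 3.4
(6.5, 11.3, 0) 3.2
(0, 8, 0) 3.89
(0, 4, 0) 1.5
```

Emit:
carry_out(rows=[{"grip":0.5,"delta_pos":[-0.0123,-0.277,0.02],"turn":[-0.003,-0.008,0.694]},{"grip":0.5,"delta_pos":[-0.0123,-0.277,0.02],"turn":[-0.003,-0.008,0.694]},{"grip":0.5,"delta_pos":[-0.0123,-0.277,0.02],"turn":[-0.003,-0.008,0.694]},{"grip":0.5,"delta_pos":[-0.0123,-0.277,0.143],"turn":[-0.003,-0.008,0.694]},{"grip":0.5,"delta_pos":[-0.0123,-0.277,0.143],"turn":[-0.003,-0.008,0.694]},{"grip":0.5,"delta_pos":[-0.0123,-0.277,0.143],"turn":[-0.003,-0.008,0.694]},{"grip":0.5,"delta_pos":[-0.0123,-0.277,0.143],"turn":[-0.003,-0.008,0.694]},{"grip":0.5,"delta_pos":[-0.0123,-0.277,0.143],"turn":[-0.003,-0.008,0.694]},{"grip":0.5,"delta_pos":[-0.0123,-0.277,0.143],"turn":[-0.003,-0.008,0.694]},{"grip":0.5,"delta_pos":[-0.0123,-0.277,0.143],"turn":[-0.003,-0.008,0.694]},{"grip":0.5,"delta_pos":[-0.0123,-0.277,0.143],"turn":[-0.003,-0.008,0.694]}])

```text
time_s: 12.55
tool_pos: [0.4221, 0.3236, 0.0685]
orientation: [0.916, -0.402, -0.0, 0.001]
contact_force: [0.6, -0.6, 1.2]
finger_gap: 0.0426
```

```bash
python3 -c "
from look import *
look('9',[.4206,.3223,.03],30)
go([.4221,.3233,.0085],Rt(-47.5))
"
```

```text
t 12.55 p [0.4221 0.3236 0.0685] yaw -47.35 zax [-0.0011 -0.0011 -1.    ] F [ 0.6 -0.6  1.2] gap 0.0426 q [ 0.51  0.54  1.71 -0.    0.89  1.34]
scene crop x0,y0 [348 268] scale 6.666666666666667
top crop x0,y0 [136 217] scale 6.666666666666667
t 12.65 delta [-0.001, 0.0002, 0.0617] turn [-0.0011, -0.0007, 0.0003] deg 0.1
```

View pics/a9.png

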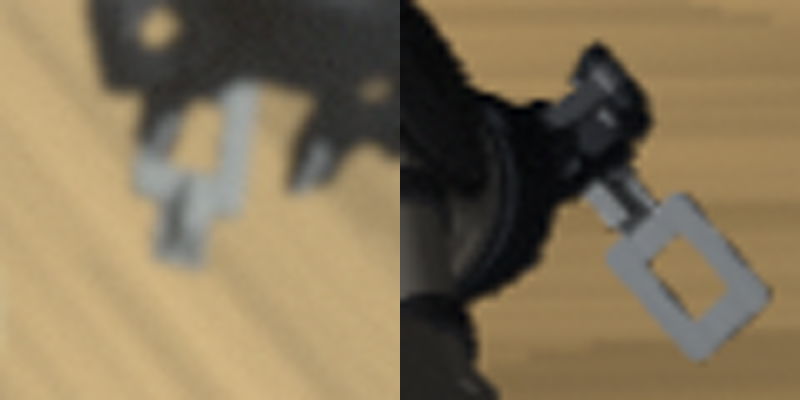

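Emit:
carry_out(rows=[{"grip":0.5,"delta_pos":[-0.001,0,0.03],"turn":[0,0,0]},{"grip":0.5,"delta_pos":[-0.001,0,0.05],"turn":[0,0,0]},{"grip":0.5,"delta_pos":[-0.001,0,0.059],"turn":[0,0,0]},{"grip":0.5,"delta_pos":[-0.001,0,0.061],"turn":[0,0,0]},{"grip":0.5,"delta_pos":[-0.001,0,0.061],"turn":[0,0,0]}])

```text
time_s: 13.07
tool_pos: [0.4228, 0.3229, 0.0098]
orientation: [0.915, -0.403, 0.001, -0.001]
contact_force: [-0.4, -0.9, 0.3]
finger_gap: 0.0427
```

Emit:
carry_out(rows=[{"grip":1,"delta_pos":[0,0,0],"turn":[0,0,0]},{"grip":1,"delta_pos":[0,0,0],"turn":[0,0,0]},{"grip":1,"delta_pos":[0,0,0],"turn":[0,0,0]},{"grip":1,"delta_pos":[0,0,0],"turn":[0,0,0]},{"grip":1,"delta_pos":[0,0,0],"turn":[0,0,0]},{"grip":1,"delta_pos":[0,0,0],"turn":[0,0,0]}], newtons=80)

```text
time_s: 13.57
tool_pos: [0.4238, 0.3232, 0.0113]
orientation: [0.915, -0.403, 0.002, -0.002]
contact_force: [-1.1, -2.5, 5.7]
finger_gap: 0.0081
```

```bash
python3 -c "
from look import *
look('10',[.4206,.3223,.03],30)
"
```

```text
t 13.57 p [0.4238 0.3232 0.0113] yaw -47.53 zax [ 0.0042  0.0015 -1.    ] F [-1.1 -2.5  5.7] gap 0.0081 q [ 0.51  0.63  1.75 -0.    0.76  1.34]
scene crop x0,y0 [348 268] scale 6.666666666666667
top crop x0,y0 [136 217] scale 6.666666666666667
```

View pics/a10.png

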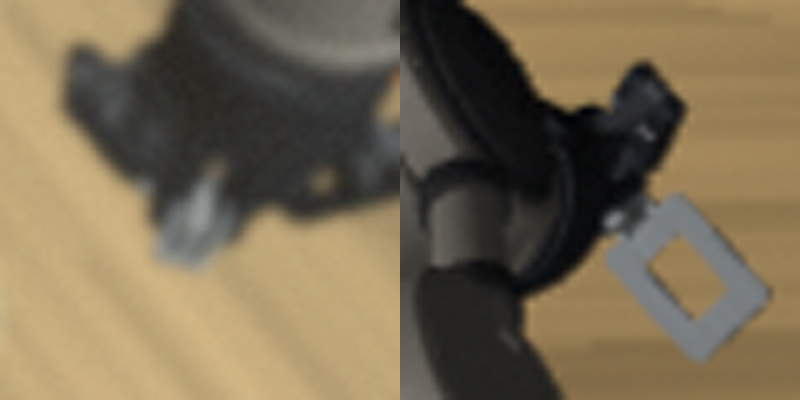

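```bash
python3 -c "
from go import *
go([.45,.26,.18],Rt(-97))
"
```

```text
t 13.67 delta [0.0646, 0.0227, -0.1686] turn [-0.0046, 0.0001, 0.8635] deg 49.5
```

Emit:
carry_out(rows=[{"grip":1,"delta_pos":[0,0,-0.04],"turn":[0,0,0]},{"grip":1,"delta_pos":[0,0,-0.08],"turn":[0,0,0]},{"grip":1,"delta_pos":[0.065,0.023,-0.169],"turn":[-0.005,0,0.863]},{"grip":1,"delta_pos":[0.065,0.023,-0.169],"turn":[-0.005,0,0.863]},{"grip":1,"delta_pos":[0.065,0.023,-0.169],"turn":[-0.005,0,0.863]},{"grip":1,"delta_pos":[0.065,0.023,-0.169],"turn":[-0.005,0,0.863]},{"grip":1,"delta_pos":[0.065,0.023,-0.169],"turn":[-0.005,0,0.863]},{"grip":1,"delta_pos":[0.065,0.023,-0.169],"turn":[-0.005,0,0.863]},{"grip":1,"delta_pos":[0.065,0.023,-0.169],"turn":[-0.005,0,0.863]},{"grip":1,"delta_pos":[0.065,0.023,-0.169],"turn":[-0.005,0,0.863]},{"grip":1,"delta_pos":[0.065,0.023,-0.169],"turn":[-0.005,0,0.863]},{"grip":1,"delta_pos":[0.065,0.023,-0.169],"turn":[-0.005,0,0.863]}])

```text
time_s: 14.67
tool_pos: [0.4499, 0.2595, 0.1806]
orientation: [-0.664, 0.748, 0.0, -0.0]
contact_force: [0.1, 0.2, -1.4]
finger_gap: 0.0079
```

```bash
python3 -c "
from look import *
look('11',[.45,.26,.17],35)
"
```

```text
t 14.67 p [0.4499 0.2595 0.1806] yaw -96.77 zax [-1.e-04  1.e-04 -1.e+00] F [ 0.1  0.2 -1.4] gap 0.0079 q [0.38 0.38 1.62 0.   1.15 2.06]
scene crop x0,y0 [328 221] scale 5.714285714285714
top crop x0,y0 [140 198] scale 5.714285714285714
```

View pics/a11.png

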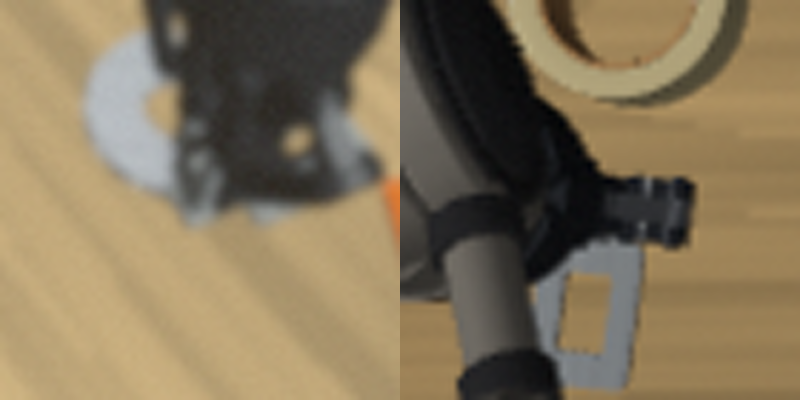

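Run:
```python
from m1 import *
from go import *
c=load('top11');f=c['frame'];hsv=cv2.cvtColor(f,cv2.COLOR_BGR2HSV)
x0,y0,w,h=163,240,20,25
big=cv2.resize(hsv[y0:y0+h,x0:x0+w,1].astype(np.float32),None,fx=10,fy=10,interpolation=cv2.INTER_CUBIC)
print(hsv[250,160:185,1])
m=(big>65).astype(np.uint8)*255
cs,_=cv2.findContours(m,cv2.RETR_LIST,cv2.CHAIN_APPROX_NONE)
for k in sorted(cs,key=cv2.contourArea,reverse=True)[:5]:
    uv=(k[:,0]+.5)/10-.5+[x0,y0]
    P=onz(c,uv,.1718)[:,:2].astype(np.float32);print(cv2.contourArea(k),cv2.minAreaRect(P),uv.mean(0))
```

```text
[ 26  27  65  59  14  14  14  13  52 115 114 114 113 113 114 109  64  14
  12  12  12  14 107 112 113]
10325.0 ((0.40554797649383545, 0.26514559984207153), (0.019163325428962708, 0.031895849853754044), 82.7793197631836) [171.8580402  252.29321608]
3298.5 ((0.400519996881485, 0.24342632293701172), (0.04702969640493393, 0.006801506970077753), 0.9576001167297363) [181.59851259 254.9271167 ]
94.5 ((0.43211016058921814, 0.24137911200523376), (0.003979604225605726, 0.0016517307376489043), 0.9576610326766968) [182.19102564 240.72179487]
73.5 ((0.413377046585083, 0.28669705986976624), (0.004661633167415857, 0.0009447388001717627), 1.272867202758789) [162.73372093 248.9755814 ]
71.5 ((0.42970919609069824, 0.27712351083755493), (0.00258345203474164, 0.0018916511908173561), 1.1956217288970947) [166.90172414 241.88103448]
```

```bash
cat > pl.py <<'E'
from go import *
HUB=np.array([.5285,.0287,.090]);A=.043;B=.0088;YAW=-7
def tgt(u,w,th,v=0):
    y=np.radians(YAW);ex=np.array([np.cos(y),np.sin(y),0]);ev=np.array([-np.sin(y),np.cos(y),0]);ez=np.array([0,0,1.]);t=np.radians(th)
    p=HUB+(u*ex+w*ez+v*ev)/1000+A*(np.cos(t)*ex+np.sin(t)*ez)+B*(-np.sin(t)*ex+np.cos(t)*ez)
    return p,Rt(YAW-90,th,YAW-90)
def gl(u,w,th,v=0): 
    p,R=tgt(u,w,th,v);print((u,w,th),np.round(p,4));return go(p,R)
def where():
    o=ctrl.observe();R=Ro.from_quat(o['orientation']).as_matrix();zx=R[:,2]
    y=np.radians(YAW);ex=np.array([np.cos(y),np.sin(y),0]);ev=np.array([-np.sin(y),np.cos(y),0])
    th=np.arctan2(zx@ex,-zx[2]);exp=np.cos(th)*ex+np.sin(th)*np.array([0,0,1]);ezp=-np.sin(th)*ex+np.cos(th)*np.array([0,0,1])
    e=o['tool_pos']-A*exp-B*ezp-HUB;print('eye u,v,w mm',np.round([e@ex*1e3,e@ev*1e3,e[2]*1e3],2),'th',round(np.degrees(th),2),'F',np.round(o['contact_force'],1),'M',np.round(o['ft_torque'],2),'t',round(o['time_s'],2))
E
python3 -c "
from pl import *
gl(-26,60,32);where()"
```

```text
(-26, 60, 32) [0.5343 0.028  0.1802]
t 14.77 delta [0.2198, -0.1113, 0.0001] turn [0.5588, 0.0007, 0.0027] deg 32.0
eye u,v,w mm [-149.12  219.53   81.64] th -0.02 F [ 0.1  0.2 -1. ] M [-0.01  0.01  0.  ] t 14.77
```

Emit:
carry_out(rows=[{"grip":1,"delta_pos":[0.22,-0.111,-0.01],"turn":[0.559,0,0.003]},{"grip":1,"delta_pos":[0.22,-0.111,-0.01],"turn":[0.559,0,0.003]},{"grip":1,"delta_pos":[0.22,-0.111,-0.01],"turn":[0.559,0,0.003]},{"grip":1,"delta_pos":[0.22,-0.111,-0.01],"turn":[0.559,0,0.003]},{"grip":1,"delta_pos":[0.22,-0.111,-0.01],"turn":[0.559,0,0.003]},{"grip":1,"delta_pos":[0.22,-0.111,0],"turn":[0.559,0,0.003]},{"grip":1,"delta_pos":[0.22,-0.111,0],"turn":[0.559,0,0.003]},{"grip":1,"delta_pos":[0.22,-0.111,0],"turn":[0.559,0,0.003]},{"grip":1,"delta_pos":[0.22,-0.111,0],"turn":[0.559,0,0.003]},{"grip":1,"delta_pos":[0.22,-0.111,0],"turn":[0.559,0,0.003]},{"grip":1,"delta_pos":[0.22,-0.111,0],"turn":[0.559,0,0.003]}])

```text
time_s: 15.68
tool_pos: [0.5338, 0.029, 0.1806]
orientation: [-0.638, 0.719, -0.206, 0.183]
contact_force: [0.4, 0.3, -0.3]
finger_gap: 0.0083
```

```bash
python3 -c "
from look import *
from pl import *
where();look('12',[.52,.028,.13],35)
gl(-26,20.5,32)
"
```

```text
eye u,v,w mm [-26.6    0.97  60.31] th 32.01 F [ 0.4  0.3 -0.3] M [0.08 0.3  0.02] t 15.68
t 15.68 p [0.5338 0.029  0.1806] yaw -96.89 zax [ 0.5263 -0.0631 -0.8479] F [ 0.4  0.3 -0.3] gap 0.0083 q [-0.08  0.19  2.05 -0.07  0.34  1.68]
scene crop x0,y0 [246 176] scale 5.714285714285714
top crop x0,y0 [239 169] scale 5.714285714285714
(-26, 20.5, 32) [0.5343 0.028  0.1407]
t 15.78 delta [0.001, 0.0206, 0.034] turn [-0.0003, 0.0016, 0.0013] deg 0.1
```

View pics/a12.png

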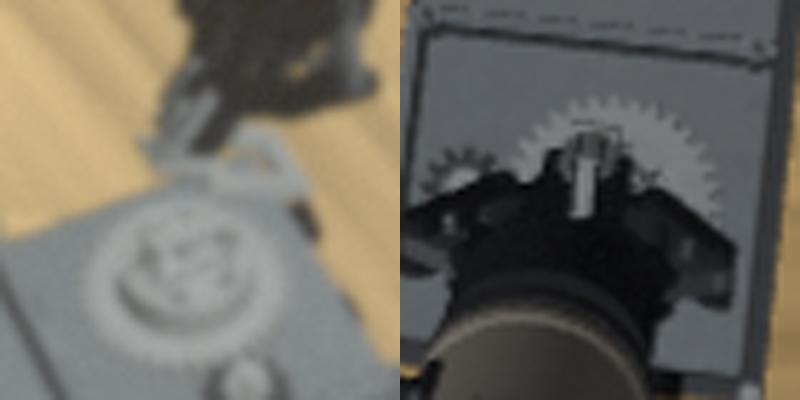

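```bash
sed -i 's/YAW=-7/YAW=173/' pl.py; python3 -c "
from pl import *
go([.49,.03,.22],Rt(-7)); print(tgt(-26,70,0)[0])"
```

```text
t 15.78 delta [0.0042, 0.0161, -0.0566] turn [-0.4386, -0.4368, -1.5244] deg 94.3
[0.51162672 0.03077178 0.1688    ]
```

Emit:
carry_out(rows=[{"grip":1,"delta_pos":[0.004,0.016,-0.057],"turn":[-0.439,-0.437,-1.524]},{"grip":1,"delta_pos":[0.004,0.016,-0.057],"turn":[-0.439,-0.437,-1.524]},{"grip":1,"delta_pos":[0.004,0.016,-0.057],"turn":[-0.439,-0.437,-1.524]},{"grip":1,"delta_pos":[0.004,0.016,-0.057],"turn":[-0.439,-0.437,-1.524]},{"grip":1,"delta_pos":[0.004,0.016,-0.057],"turn":[-0.439,-0.437,-1.524]},{"grip":1,"delta_pos":[0.004,0.016,-0.057],"turn":[-0.439,-0.437,-1.524]},{"grip":1,"delta_pos":[0.004,0.016,-0.057],"turn":[-0.439,-0.437,-1.524]},{"grip":1,"delta_pos":[0.004,0.016,-0.057],"turn":[-0.439,-0.437,-1.524]},{"grip":1,"delta_pos":[0.004,0.016,-0.057],"turn":[-0.439,-0.437,-1.524]},{"grip":1,"delta_pos":[0.004,0.016,-0.057],"turn":[-0.439,-0.437,-1.524]},{"grip":1,"delta_pos":[0.004,0.016,-0.057],"turn":[-0.439,-0.437,-1.524]},{"grip":1,"delta_pos":[0.004,0.016,-0.057],"turn":[-0.439,-0.437,-1.524]}])

```text
time_s: 16.78
tool_pos: [0.49, 0.0306, 0.2206]
orientation: [0.988, -0.15, 0.027, -0.024]
contact_force: [-0.5, -0.2, -0.8]
finger_gap: 0.0081
```

```bash
python3 -c "
from pl import *
st();gl(-40,85,0)"
```

```text
t 16.78 p [0.49   0.0306 0.2206] yaw -17.29 zax [ 0.0609  0.0386 -0.9974] F [-0.5 -0.2 -0.8] gap 0.0081 q [-0.12  0.25  1.68  0.05  1.15  0.16]
(-40, 85, 0) [0.5255 0.0291 0.1838]
t 16.78 delta [0.0326, -0.0069, 0.0388] turn [0.0008, -0.0822, -1.7483] deg 100.3
```

Emit:
carry_out(rows=[{"grip":1,"delta_pos":[0,0,0],"turn":[0,-0.082,-1.748]},{"grip":1,"delta_pos":[0,0,0],"turn":[0,-0.082,-1.748]},{"grip":1,"delta_pos":[0,0,0],"turn":[0,-0.082,-1.748]},{"grip":1,"delta_pos":[0,0,0],"turn":[0,-0.082,-1.748]},{"grip":1,"delta_pos":[0,0,0],"turn":[0,-0.082,-1.748]},{"grip":1,"delta_pos":[0,0,0],"turn":[0,-0.082,-1.748]},{"grip":1,"delta_pos":[0,0,0],"turn":[0,-0.082,-1.748]},{"grip":1,"delta_pos":[0,0,0],"turn":[0,-0.082,-1.748]},{"grip":1,"delta_pos":[0,0,0],"turn":[0,-0.082,-1.748]},{"grip":1,"delta_pos":[0,0,0],"turn":[0,-0.082,-1.748]},{"grip":1,"delta_pos":[0,0,0],"turn":[0,-0.082,-1.748]},{"grip":1,"delta_pos":[0,0,0],"turn":[0,-0.082,-1.748]}])

```text
time_s: 17.78
tool_pos: [0.49, 0.0313, 0.2206]
orientation: [0.825, 0.564, 0.005, -0.003]
contact_force: [0.2, -0.6, -1.2]
finger_gap: 0.0082
```

```bash
python3 -c "
from pl import *
st();gl(-26,75,0);gl(-26,60,32)"
```

```text
t 17.78 p [0.49   0.0313 0.2206] yaw 68.73 zax [ 0.0036  0.0108 -0.9999] F [ 0.2 -0.6 -1.2] gap 0.0082 q [-0.1   0.29  1.64  0.01  1.22 -1.3 ]
(-26, 75, 0) [0.5116 0.0308 0.1738]
t 17.78 delta [0.0068, 0.0204, 0.0469] turn [0.0008, -0.0114, -0.249] deg 14.3
(-26, 60, 32) [0.5227 0.0294 0.1802]
t 17.78 delta [0.0096, 0.0312, 0.0405] turn [0.5564, -0.0807, -0.2393] deg 35.0
```

Emit:
carry_out(rows=[{"grip":1,"delta_pos":[0.007,0.02,0.047],"turn":[0.001,-0.011,-0.249]},{"grip":1,"delta_pos":[0.007,0.02,0.047],"turn":[0.001,-0.011,-0.249]},{"grip":1,"delta_pos":[0.007,0.02,0.047],"turn":[0.001,-0.011,-0.249]},{"grip":1,"delta_pos":[0.007,0.02,0.047],"turn":[0.001,-0.011,-0.249]},{"grip":1,"delta_pos":[0.007,0.02,0.047],"turn":[0.001,-0.011,-0.249]}])

```text
time_s: 18.2
tool_pos: [0.5116, 0.0315, 0.1746]
orientation: [0.75, 0.662, 0.001, 0.0]
contact_force: [-0.8, -0.4, -1.0]
finger_gap: 0.0081
```

```bash
python3 -c "
from look import *
from pl import *
where();look('13',[.54,.028,.16],40)
"
```

```text
eye u,v,w mm [-25.93  -0.73  75.9 ] th -0.07 F [-0.8 -0.4 -1. ] M [ 0.    0.03 -0.01] t 18.2
t 18.2 p [0.5116 0.0315 0.1746] yaw 82.85 zax [ 1.3e-03  3.0e-04 -1.0e+00] F [-0.8 -0.4 -1. ] gap 0.0081 q [-0.09  0.37  1.65  0.    1.12 -1.53]
scene crop x0,y0 [234 167] scale 5.0
top crop x0,y0 [233 154] scale 5.0
```

View pics/a13.png

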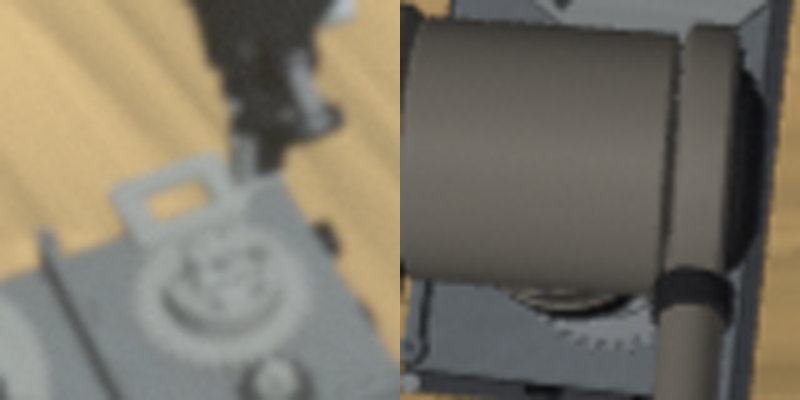

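```bash
cat > hole.py <<'E'
from pl import *
def hole(tag,x0,y0,w,h,z,thr=60):
    c=load(tag);hsv=cv2.cvtColor(c['frame'],cv2.COLOR_BGR2HSV)
    big=cv2.resize(hsv[y0:y0+h,x0:x0+w,1].astype(np.float32),None,fx=10,fy=10,interpolation=cv2.INTER_CUBIC)
    m=(big>thr).astype(np.uint8)*255;cs,_=cv2.findContours(m,cv2.RETR_LIST,cv2.CHAIN_APPROX_NONE)
    for k in sorted(cs,key=cv2.contourArea,reverse=True)[:3]:
        uv=(k[:,0]+.5)/10-.5+[x0,y0];P=onz(c,uv,z)[:,:2].astype(np.float32);print(cv2.contourArea(k),cv2.minAreaRect(P),uv.mean(0))
E
python3 -c "
from hole import *
hole('scene13',259,200,20,14,.1654)
o=ctrl.observe();e=o['tool_pos']-A*np.array([np.cos(np.radians(173)),np.sin(np.radians(173)),0]);e[2]-=B;print(e,proj(load('scene13'),e))
c=load('scene0');print('hub collar pred',proj(c,[.5285,.0287,.06]),'head top pred',proj(c,[.5285,.0287,.113]))
"
```

```text
4998.0 ((0.55204838514328, 0.02527535706758499), (0.015110138803720474, 0.029153337702155113), 83.54729461669922) [269.07481203 206.61578947]
1090.5 ((0.557852029800415, 0.00011333264410495758), (0.008366299793124199, 0.017345143482089043), 57.863861083984375) [261.47727273 200.41727273]
[0.55439496 0.0260089  0.16617504] [[268.53187825 206.97483652]]
hub collar pred [[277.81985659 227.69952256]] head top pred [[277.88704844 216.0612932 ]]
```

```bash
python3 -c "
from pl import *
gl(-26,45,32)"
```

```text
(-26, 45, 32) [0.5227 0.0294 0.1652]
t 18.3 delta [-0.0005, 0.0111, 0.0097] turn [0.5606, -0.0011, -0.0018] deg 32.1
```

Emit:
carry_out(rows=[{"grip":1,"delta_pos":[0,0.011,0],"turn":[0.12,0,0]},{"grip":1,"delta_pos":[0,0.011,0],"turn":[0.24,0,0]},{"grip":1,"delta_pos":[0,0.011,0],"turn":[0.36,0,-0.001]},{"grip":1,"delta_pos":[0,0.011,0.005],"turn":[0.48,0,-0.002]},{"grip":1,"delta_pos":[0,0.011,0.0097],"turn":[0.56,-0.001,-0.002]},{"grip":1,"delta_pos":[0,0.011,0.0097],"turn":[0.56,-0.001,-0.002]},{"grip":1,"delta_pos":[0,0.011,0.0097],"turn":[0.56,-0.001,-0.002]}])

```text
time_s: 18.88
tool_pos: [0.523, 0.0298, 0.1645]
orientation: [0.72, 0.637, -0.182, -0.206]
contact_force: [-0.1, -0.3, -1.1]
finger_gap: 0.0081
```

```bash
python3 -c "
from look import *
from pl import *
where();look('14',[.54,.028,.13],40)
gl(-26,20.5,32)
"
```

```text
eye u,v,w mm [-26.27  -0.38  44.25] th 31.92 F [-0.1 -0.3 -1.1] M [-0.   -0.31 -0.01] t 18.88
t 18.88 p [0.523  0.0298 0.1645] yaw 82.95 zax [-0.5248  0.0646 -0.8488] F [-0.1 -0.3 -1.1] gap 0.0081 q [-0.1   0.74  1.17  0.01  1.8  -1.55]
scene crop x0,y0 [234 174] scale 5.0
top crop x0,y0 [234 156] scale 5.0
(-26, 20.5, 32) [0.5227 0.0294 0.1407]
t 18.98 delta [-0.0006, 0.0136, 0.0218] turn [0.0045, -0.0, -0.0002] deg 0.3
```

View pics/a14.png

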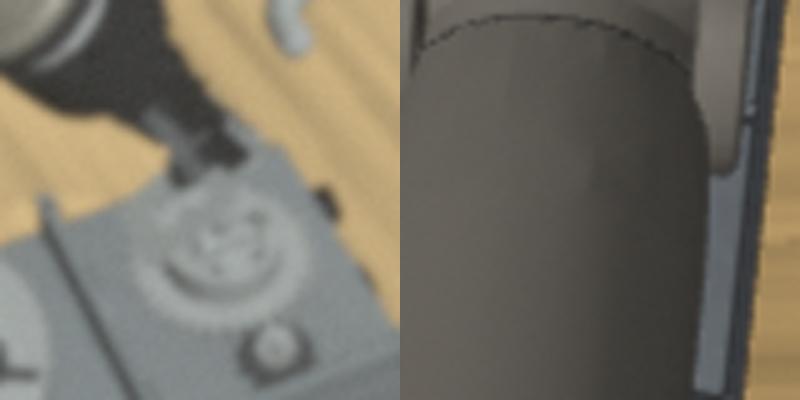

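Emit:
carry_out(rows=[{"grip":1,"delta_pos":[0,0.005,0.008],"turn":[0,0,0]},{"grip":1,"delta_pos":[0,0.01,0.016],"turn":[0,0,0]},{"grip":1,"delta_pos":[-0.0005,0.0136,0.0218],"turn":[0.004,0,0]},{"grip":1,"delta_pos":[-0.0005,0.0136,0.0218],"turn":[0.004,0,0]},{"grip":1,"delta_pos":[-0.0005,0.0136,0.0218],"turn":[0.004,0,0]}])

```text
time_s: 19.4
tool_pos: [0.5223, 0.0295, 0.1404]
orientation: [0.72, 0.637, -0.183, -0.207]
contact_force: [-0.1, 0.2, -0.9]
finger_gap: 0.0085
```

```bash
python3 -c "
from look import *
from pl import *
where();look('15',[.54,.028,.11],40)
gl(-8,20.3,32);gl(4,20.3,32)
"
```

```text
eye u,v,w mm [-25.58  -0.03  20.17] th 32.03 F [-0.1  0.2 -0.9] M [ 0.   -0.31  0.04] t 19.4
t 19.4 p [0.5223 0.0295 0.1404] yaw 82.98 zax [-0.5264  0.0647 -0.8477] F [-0.1  0.2 -0.9] gap 0.0085 q [-0.1   0.76  1.19  0.01  1.75 -1.55]
scene crop x0,y0 [234 178] scale 5.0
top crop x0,y0 [234 157] scale 5.0
(-8, 20.3, 32) [0.5049 0.0316 0.1405]
t 19.5 delta [-0.0001, -0.0152, 0.0099] turn [0.0008, -0.0001, -0.0003] deg 0.0
(4, 20.3, 32) [0.493  0.0331 0.1405]
t 19.5 delta [-0.0001, -0.0253, 0.0162] turn [0.0008, -0.0001, -0.0003] deg 0.0
```

View pics/a15.png

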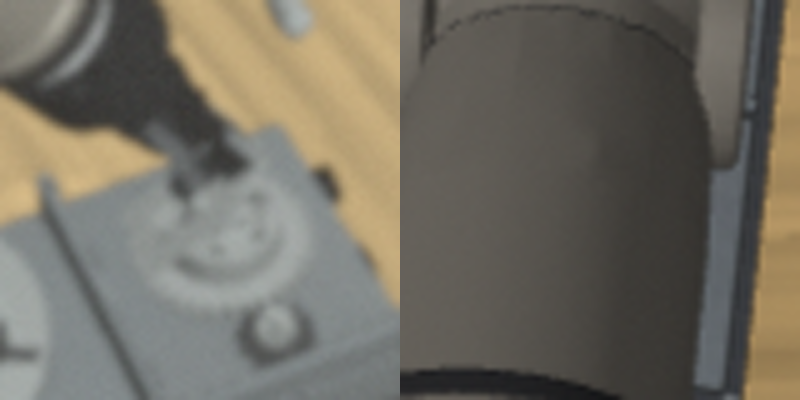

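Emit:
carry_out(rows=[{"grip":1,"delta_pos":[0,-0.005,0.0033],"turn":[0,0,0]},{"grip":1,"delta_pos":[0,-0.01,0.0065],"turn":[0,0,0]},{"grip":1,"delta_pos":[0,-0.0152,0.0097],"turn":[0,0,0]},{"grip":1,"delta_pos":[0,-0.0152,0.0097],"turn":[0,0,0]}])

```text
time_s: 19.83
tool_pos: [0.5037, 0.0319, 0.1411]
orientation: [0.72, 0.637, -0.183, -0.206]
contact_force: [0.6, 0.0, -1.3]
finger_gap: 0.008
```

```bash
python3 -c "
from pl import *
where()
gl(4,20.3,32)
"
```

```text
eye u,v,w mm [-6.77 -0.17 20.9 ] th 32.0 F [ 0.6  0.  -1.3] M [-0.05 -0.4  -0.01] t 19.83
(4, 20.3, 32) [0.493  0.0331 0.1405]
t 19.83 delta [-0.0002, -0.0088, 0.0062] turn [-0.0001, 0.0001, -0.0001] deg 0.0
```

Emit:
carry_out(rows=[{"grip":1,"delta_pos":[0,-0.003,0.002],"turn":[0,0,0]},{"grip":1,"delta_pos":[0,-0.006,0.004],"turn":[0,0,0]},{"grip":1,"delta_pos":[0,-0.0088,0.006],"turn":[0,0,0]},{"grip":1,"delta_pos":[0,-0.0088,0.006],"turn":[0,0,0]}])

```text
time_s: 20.17
tool_pos: [0.4925, 0.0333, 0.1408]
orientation: [0.72, 0.637, -0.183, -0.207]
contact_force: [-0.2, -0.2, -1.8]
finger_gap: 0.0083
```

```bash
python3 -c "
from pl import *
from look import *
where();look('16',[.53,.028,.11],30)
for k in [(5.5,18.8,26),(7,17.3,20),(7,15.7,15),(7,14,10),(7,12.5,5),(6.5,11.3,0)]: gl(*k)
"
```

```text
eye u,v,w mm [ 4.54 -0.21 20.55] th 32.03 F [-0.2 -0.2 -1.8] M [-0.05 -0.33 -0.03] t 20.17
t 20.17 p [0.4925 0.0333 0.1408] yaw 83.0 zax [-0.5265  0.0646 -0.8477] F [-0.2 -0.2 -1.8] gap 0.0083 q [-0.1   0.71  1.3   0.01  1.7  -1.55]
scene crop x0,y0 [247 187] scale 6.666666666666667
top crop x0,y0 [244 171] scale 6.666666666666667
(5.5, 18.8, 26) [0.4885 0.0336 0.1356]
t 20.27 delta [-0.0002, -0.0011, 0.0069] turn [-0.1047, 0.0001, -0.0] deg 6.0
(7, 17.3, 20) [0.4844 0.0341 0.1303]
t 20.27 delta [-0.0002, -0.0018, 0.0135] turn [-0.2094, 0.0001, -0.0] deg 12.0
(7, 15.7, 15) [0.4826 0.0343 0.1253]
t 20.27 delta [-0.0002, -0.0008, 0.0187] turn [-0.2967, 0.0001, -0.0] deg 17.0
(7, 14, 10) [0.481  0.0345 0.1201]
t 20.27 delta [-0.0002, 0.0007, 0.0239] turn [-0.3839, 0.0001, -0.0] deg 22.0
(7, 12.5, 5) [0.4798 0.0347 0.115 ]
t 20.27 delta [-0.0002, 0.0023, 0.0289] turn [-0.4712, 0.0001, -0.0] deg 27.0
(6.5, 11.3, 0) [0.4794 0.0347 0.1101]
t 20.27 delta [-0.0002, 0.0046, 0.0333] turn [-0.5585, 0.0001, -0.0] deg 32.0
```

View pics/a16.png

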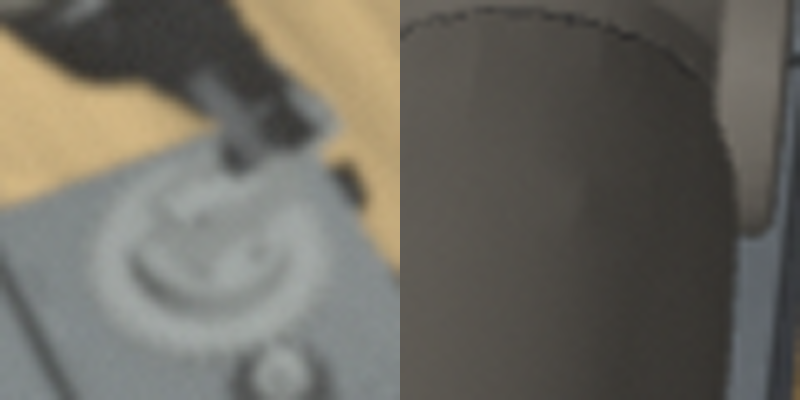

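Emit:
carry_out(rows=[{"grip":1,"delta_pos":[0,-0.0006,0.0035],"turn":[-0.052,0,0]},{"grip":1,"delta_pos":[0,-0.0011,0.0069],"turn":[-0.105,0,0]},{"grip":1,"delta_pos":[0,-0.0015,0.0102],"turn":[-0.157,0,0]},{"grip":1,"delta_pos":[0,-0.0018,0.0135],"turn":[-0.209,0,0]},{"grip":1,"delta_pos":[0,-0.0018,0.0135],"turn":[-0.209,0,0]}])

```text
time_s: 20.68
tool_pos: [0.4834, 0.0346, 0.1309]
orientation: [0.738, 0.653, -0.115, -0.13]
contact_force: [0.3, -0.4, -0.6]
finger_gap: 0.008
```

```bash
python3 -c "
from pl import *
where()
for k in [(7,15.7,15),(7,14,10),(7,12.5,5),(6.5,11.3,0)]: gl(*k)
"
```

```text
eye u,v,w mm [ 8.08 -0.31 17.92] th 19.95 F [ 0.3 -0.4 -0.6] M [-0.04 -0.25  0.04] t 20.68
(7, 15.7, 15) [0.4826 0.0343 0.1253]
t 20.68 delta [-0.0003, 0.0012, 0.0055] turn [-0.0863, 0.0001, 0.0002] deg 4.9
(7, 14, 10) [0.481  0.0345 0.1201]
t 20.68 delta [-0.0003, 0.0015, 0.0109] turn [-0.1736, 0.0001, 0.0002] deg 9.9
(7, 12.5, 5) [0.4798 0.0347 0.115 ]
t 20.68 delta [-0.0003, 0.002, 0.0161] turn [-0.2609, 0.0001, 0.0002] deg 14.9
(6.5, 11.3, 0) [0.4794 0.0347 0.1101]
t 20.68 delta [-0.0003, 0.0033, 0.0209] turn [-0.3481, 0.0001, 0.0002] deg 19.9
```

Emit:
carry_out(rows=[{"grip":1,"delta_pos":[0,0.0008,0.003],"turn":[-0.045,0,0]},{"grip":1,"delta_pos":[0,0.0012,0.0055],"turn":[-0.086,0,0]},{"grip":1,"delta_pos":[0,0.0014,0.0082],"turn":[-0.13,0,0]},{"grip":1,"delta_pos":[0,0.0015,0.0109],"turn":[-0.174,0,0]},{"grip":1,"delta_pos":[0,0.0018,0.0135],"turn":[-0.217,0,0]},{"grip":1,"delta_pos":[0,0.002,0.0161],"turn":[-0.261,0,0]},{"grip":1,"delta_pos":[0,0.0026,0.0185],"turn":[-0.305,0,0]},{"grip":1,"delta_pos":[0,0.0033,0.0209],"turn":[-0.348,0,0]},{"grip":1,"delta_pos":[0,0.0033,0.0209],"turn":[-0.348,0,0]}])

```text
time_s: 21.43
tool_pos: [0.4782, 0.0352, 0.1098]
orientation: [0.749, 0.663, -0.001, -0.001]
contact_force: [-0.3, 0.2, -1.6]
finger_gap: 0.0082
```

```bash
python3 -c "
from pl import *
from look import *
where();look('17',[.53,.028,.11],30)
gl(0,8.5,0)
"
```

```text
eye u,v,w mm [ 7.76 -0.36 10.87] th 0.11 F [-0.3  0.2 -1.6] M [ 0.    0.05 -0.  ] t 21.43
t 21.43 p [0.4782 0.0352 0.1098] yaw 83.03 zax [-2.e-03  1.e-04 -1.e+00] F [-0.3  0.2 -1.6] gap 0.0082 q [-0.09  0.4   1.81 -0.    0.93 -1.54]
scene crop x0,y0 [247 187] scale 6.666666666666667
top crop x0,y0 [244 171] scale 6.666666666666667
(0, 8.5, 0) [0.4858 0.0339 0.1073]
t 21.53 delta [-0.0003, 0.0064, 0.0029] turn [-0.002, 0.0001, 0.0003] deg 0.1
```

View pics/a17.png

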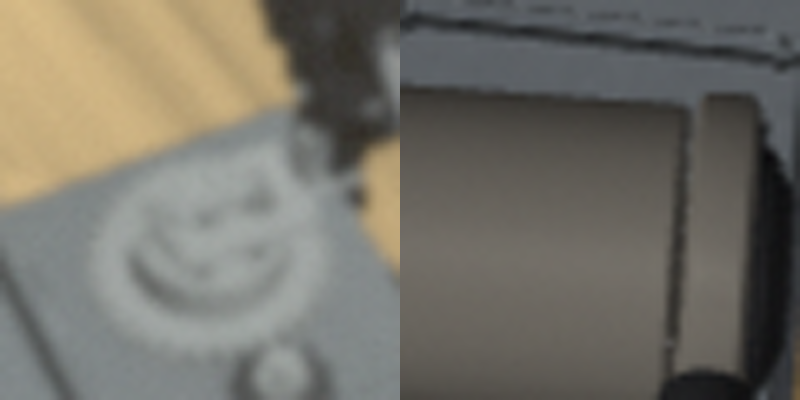

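Emit:
carry_out(rows=[{"grip":1,"delta_pos":[0,0.003,0.001],"turn":[0,0,0]},{"grip":1,"delta_pos":[0,0.0064,0.0025],"turn":[-0.002,0,0]},{"grip":1,"delta_pos":[0,0.0064,0.0025],"turn":[-0.002,0,0]},{"grip":1,"delta_pos":[0,0.0064,0.0025],"turn":[-0.002,0,0]}])

```text
time_s: 21.87
tool_pos: [0.4864, 0.0341, 0.1075]
orientation: [0.749, 0.663, -0.0, -0.0]
contact_force: [-1.3, -0.1, -1.0]
finger_gap: 0.0084
```

```bash
python3 -c "
from pl import *
where()
gl(0,3,0)
"
```

```text
eye u,v,w mm [-0.52 -0.25  8.65] th 0.03 F [-1.3 -0.1 -1. ] M [0.03 0.07 0.02] t 21.87
(0, 3, 0) [0.4858 0.0339 0.1018]
t 21.87 delta [-0.0003, -0.0005, 0.0057] turn [-0.0005, 0.0001, 0.0001] deg 0.0
```

Emit:
carry_out(rows=[{"grip":1,"delta_pos":[0,-0.0004,0.002],"turn":[0,0,0]},{"grip":1,"delta_pos":[0,-0.0004,0.004],"turn":[0,0,0]},{"grip":1,"delta_pos":[0,-0.0004,0.006],"turn":[0,0,0]},{"grip":1,"delta_pos":[0,-0.0004,0.007],"turn":[0,0,0]},{"grip":1,"delta_pos":[0,-0.0004,0.007],"turn":[0,0,0]}])

```text
time_s: 22.28
tool_pos: [0.4858, 0.0342, 0.1012]
orientation: [0.749, 0.663, -0.0, -0.0]
contact_force: [-3.4, 0.1, 9.1]
finger_gap: 0.0084
```

```bash
python3 -c "
from pl import *
where();print(ctrl.observe()['tool_pos'])
"
```

```text
eye u,v,w mm [ 0.05 -0.25  2.41] th 0.02 F [-3.4  0.1  9.1] M [0.02 0.47 0.05] t 22.28
[0.48580343 0.03419607 0.10122743]
```

Emit:
carry_out(rows=[{"grip":1,"delta_pos":[0,0.002,-0.0005],"turn":[0,0,0]},{"grip":1,"delta_pos":[0,0.005,-0.0005],"turn":[0,0,0]},{"grip":1,"delta_pos":[0,0.005,-0.0005],"turn":[0,0,0]},{"grip":1,"delta_pos":[0,0.005,-0.0005],"turn":[0,0,0]}])

```text
time_s: 22.62
tool_pos: [0.4884, 0.0339, 0.1013]
orientation: [0.749, 0.663, -0.002, -0.002]
contact_force: [-8.5, 0.8, 5.4]
finger_gap: 0.0083
```

```bash
python3 -c "
from pl import *
where();gl(4.5,2.5,0)
"
```

```text
eye u,v,w mm [-2.54 -0.28  2.27] th 0.34 F [-8.5  0.8  5.4] M [ 0.18  1.26 -0.08] t 22.62
(4.5, 2.5, 0) [0.4814 0.0345 0.1013]
t 22.62 delta [-0.0003, -0.0071, 0.0001] turn [-0.006, 0.0003, 0.0003] deg 0.3
```

Stopped at u = −2.5 by the foot (8.5 N). Now the other side.

Emit:
carry_out(rows=[{"grip":1,"delta_pos":[0,-0.003,0],"turn":[-0.006,0,0]},{"grip":1,"delta_pos":[0,-0.007,0],"turn":[-0.006,0,0]},{"grip":1,"delta_pos":[0,-0.007,0],"turn":[-0.006,0,0]},{"grip":1,"delta_pos":[0,-0.007,0],"turn":[-0.006,0,0]}])

```text
time_s: 22.95
tool_pos: [0.4838, 0.0345, 0.102]
orientation: [0.749, 0.663, 0.002, 0.002]
contact_force: [5.6, -0.6, -1.2]
finger_gap: 0.0085
```

```bash
python3 -c "
from pl import *
where();gl(-.2,2.5,0)
"
```

```text
eye u,v,w mm [ 2.03 -0.26  3.42] th -0.34 F [ 5.6 -0.6 -1.2] M [-0.07 -0.8  -0.01] t 22.95
(-0.2, 2.5, 0) [0.486  0.0339 0.1013]
t 22.95 delta [-0.0003, 0.0023, 0.0007] turn [0.0059, 0.0002, 0.0002] deg 0.3
```

Emit:
carry_out(rows=[{"grip":1,"delta_pos":[0,0.0023,0.0005],"turn":[0.006,0,0]},{"grip":1,"delta_pos":[0,0.0023,0.0008],"turn":[0.006,0,0]},{"grip":1,"delta_pos":[0,0.0023,0.0008],"turn":[0.006,0,0]},{"grip":1,"delta_pos":[0,0.0023,0.0008],"turn":[0.006,0,0]}])

```text
time_s: 23.28
tool_pos: [0.4863, 0.0341, 0.1012]
orientation: [0.749, 0.663, 0.0, 0.0]
contact_force: [1.2, -0.6, 0.2]
finger_gap: 0.0081
```

Emit:
carry_out(rows=[{"grip":0.5,"delta_pos":[0,0,0],"turn":[0,0,0]},{"grip":0.5,"delta_pos":[0,0,0],"turn":[0,0,0]},{"grip":0.5,"delta_pos":[0,0,0],"turn":[0,0,0]},{"grip":0.5,"delta_pos":[0,0,0],"turn":[0,0,0]},{"grip":0.5,"delta_pos":[0,0,-0.015],"turn":[0,0,0]},{"grip":0.5,"delta_pos":[0,0,-0.04],"turn":[0,0,0]},{"grip":0.5,"delta_pos":[0,0,-0.08],"turn":[0,0,0]},{"grip":0.5,"delta_pos":[0,-0.03,-0.12],"turn":[0,0,0]},{"grip":0.5,"delta_pos":[0,-0.06,-0.13],"turn":[0,0,0]},{"grip":0.5,"delta_pos":[0,-0.09,-0.13],"turn":[0,0,0]},{"grip":0.5,"delta_pos":[0,-0.1,-0.13],"turn":[0,0,0]},{"grip":0.5,"delta_pos":[0,-0.1,-0.13],"turn":[0,0,0]}])

```text
time_s: 24.28
tool_pos: [0.3849, 0.0467, 0.2316]
orientation: [0.749, 0.663, 0.0, 0.0]
contact_force: [0.6, -0.7, 0.2]
finger_gap: 0.0428
```

```bash
python3 -c "
from look import *
look('18',[.525,.028,.09],35)
for n in('scene','top'): cv2.imwrite('pics/full_'+n+'.png',load(n+'18')['frame'])
"
```

```text
t 24.28 p [0.3849 0.0467 0.2316] yaw 83.04 zax [ 6.e-04 -1.e-04 -1.e+00] F [ 0.6 -0.7  0.2] gap 0.0428 q [-0.08  0.09  1.86 -0.    1.2  -1.53]
scene crop x0,y0 [244 185] scale 5.714285714285714
top crop x0,y0 [239 169] scale 5.714285714285714
```

View pics/a18.png

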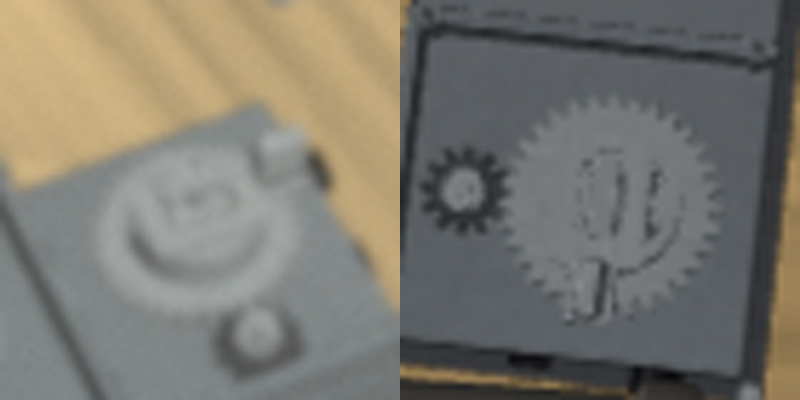

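View pics/full_top.png

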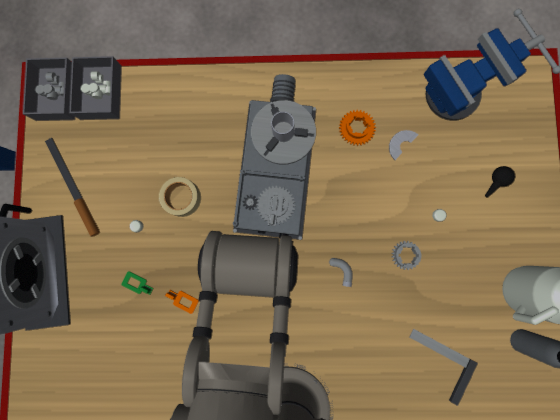

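```bash
python3 -c "
from station import ctrl
print(ctrl.job_done())"
```

```text
the job is handed in; nothing more can be done
None
```

I fitted the larger plain steel gear on the hub and locked it with the plain steel latch plate. I handed the job in at about 24 s of the 67 s allowed.

**Gear:** I lined the master slot up with the master spline and lowered the gear until it stopped with its underside at z ≈ 0.060 m. While it was down, the splines resisted turning, and in the top picture its teeth mesh with the pinion.

**Latch plate:** I tipped it 32° and slid its far end under the stud's head. I then levelled it, centred it and set it flat on the gear with the fin towards the robot. The first approach, with the fin on the far side, brought a wrist joint close to its limit, so I turned the plate round and came in from the other way.

**Last checks:**
- **Seating:** before release the plate lay flat on the gear and could slide only about ±2.3 mm lengthwise before the foot stopped it. The design play is ±2 mm, so it is seated round the foot.
- **Pictures:** the last views show the plate under the head and the gear meshed. No other loose part appears to have moved. One clamp shell was hidden by the arm in the top view, and I did not separately check it in the scene view.

**Disagreements and forces:**
- **Gear height:** camera estimates of the hub collar ranged from 0.048 to 0.060 m. After release, the flange measured about 12 mm above the collar (10 expected) and the boss top about 28 mm (30 expected). That averages to fully home. The contact stop and the foot showing above the gear agree with this.
- **Highest force:** the wrist force read 53 N the first time the gear touched down (limit 120 N).

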